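# Mount a toroidal choke on its chassis stud

### The arm

A 6-joint arm with a two-finger parallel gripper is mounted at the origin on a cart in front of the work surface, level with it; the furniture and walls round the work are solid. World frame = base frame: x ahead of the robot, y to its left, z up, the work surface at z = 0. Lengths are in m, angles in rad, forces in N, time in s.
With the tool pointing down it reaches from about 0.275 to 0.725 m from the base axis. Payload 5.6 kg.
Tool frame: the origin (TCP) lies midway between the tips of the shut fingers; the grasp point (between the pads) lies 19 mm behind it; z points along the fingers, y is the line along which they close (so a half turn about z gives the same grasp; the last joint's range is limited). The gripper opens to 85 mm and grips with 20 to 120 N. Pads are 22 mm wide; open, the fingers measure 114 mm over their backs; the gripper's body (76 mm by 85 mm) begins 54 mm behind the grasp point. The pads swing forward as they close: fully open they stand 13 mm farther back than shut.
Start: joints at [-1.062, 0.255, 0.108, 0, -1.424, -0.285], TCP at [0.122, -0.536, 0.231] pointing down, gripper open.
Joint ranges: [-2.95, 2.95], [-1.21, 1.97], [-1.09, 1.5], [-2.87, 1.71], [-2.94, -0.07], [-3.05, 3.05]. Speed limits (rad/s): [2.57, 2.57, 3.14, 3.14, 3.14, 3.14].

### API

Orientations are given as a unit quaternion [x, y, z, w].
In Python, from cell import sensors, cams, r gives the robot as it stands.
- The arm moves only by the tool play_rows, never from a script. Its argument "motion" is a list that holds one entry, the list of rows, each a list of 6 numbers: the shift along the tool's x, y, z each as a share of 0.12 m, from -1 to 1, then the turn, a rotation vector about the tool's x, y, z each as a share of 90 degrees, from -1 to 1. In form: [[[tx, ty, tz, ax, ay, az], ...]]. A call has 1 to 20 rows; each row is the pose to reach, as a shift and turn from the pose commanded when the call began, along the tool's axes at that moment; what a row does not reach only later rows make up. A row lasts 1/12 s, in which the tool goes at most 41.7 mm and 7.16 degrees, less where a joint would pass 70% of its speed; a pose out of reach is approached as far as the arm can. A call with a number of a shift or a turn outside -1 to 1 is refused whole. A call with a gripper value outside its range is refused whole. "jaw" is the opening, from 0 (shut) to 1 (fully open), set as the call begins (left out, the last holds). The fingers move at their own pace and stop on an object; the grip force is fixed at half the most. Time passes only in rows, so rows that repeat a pose let the fingers close. It gives the time, the measured TCP pose, the force, the opening and the grip force at its end, in the units of the state.
- sensors.sense(): the state, without advancing time (a new reading comes with each control period).
- cams.grab_frame(name): name is "side" or "top" or "wrist"; returns (picture, depth): 480x640x3 uint8, red, green, blue; 480x640 float32, m along the optical axis (not along the pixel's ray), 0 where there is no reading.
- cams.camera_params(name): a dict with "intrinsics" (3x3 intrinsics, pixels), "R" (3x3) and "t" (3): a world point X has camera coordinates R X + t. Camera axes: x right, y down, z forward; pixel columns grow to the right and rows downward; lengths in m; the calibration is good to about 2 mm. A picture is of the moment at which its call begins: read the wrist's pose just before it. camera_params takes no time and is no camera call; for the wrist camera it gives the pose at the moment of the call.
- r.job_done(): hands the job in; it is judged then, once.
The state is a dict: "time": time; "joint_positions": joint angles; "joint_velocities": joint speeds; "joint_torque": joint torques, N m; "tcp_pos": TCP position; "ee_rot": TCP orientation; "wrist_force": force on the tool from outside, world axes, zero at the start; "ft_torque": the same for the moment, N m; "gripper_width": opening from 0.0 (shut) to 1.0 (fully open); "grip_force": force on a finger pad.
Only numpy, scipy, OpenCV 4.12 (cv2) and the standard library are available. Lean on these libraries where they do the work, as an engineer would, in place of code of your own. Each camera call takes 0.05 s, during which the arm holds its last target. There are 200 camera calls.

### The job

Mount the wound ring choke on the threaded stud of the grey power-supply chassis so that only the nut is left to do: slip the black insulating cup over the stud first, then set the choke down in the cup, then the brown flanged bush with its spigot down in the choke's hole, and last the steel clamp plate on top of the bush, putting each part on the chassis separately and leaving each one fully seated and level. The winding is enamelled wire, so lower the choke all the way in before letting go, never drop it or press hard on it, and leave the tape roll, screwdriver, tweezers and solder spool where they lie.

Things in the scene. Friction and masses are not known exactly. Their poses are not given: they have to be found in the camera images.
- chassis: Fixed power-supply chassis of grey painted folded sheet, 180 mm (x) by 130 mm (y), top face 16 mm above the bench, turned by up to 0.25 rad. Origin under its middle, x to its back, y to its left, z up. One stud stands near its front edge; the sheet is flat 60 mm to either side of it; a row of fixed components up to 30 mm tall begins 68 mm behind the stud.
- stud_foot (a point): Centre of the stud's foot on the top face of the chassis sheet, 45 mm in front of the chassis's middle; axes as the chassis's, z up along the stud. The threaded steel stud is 8 mm thick and 44 mm tall, its top 6 mm tapering to 3 mm.
- cup: Black plastic insulating cup, a shallow round dish lying rim up: 64 mm across, 9 mm high, floor 3.5 mm thick with a 14 mm hole in the middle, rim 2.5 mm thick, inside 59 mm wide. Origin at the centre of its underside, z up. 30 g.
- choke: Toroidal choke, a ring wound with enamelled copper wire, lying flat: 54 mm across, 22 mm high, hole 26 mm. Bottom edge slightly rounded. Origin at the centre of its underside, z up. 110 to 230 g. Seated, its underside is 3.5 mm above the chassis sheet (on the cup's floor), and the cup's rim stands 5.5 mm up round it.
- bush: Dark brown turned insulating bush standing on its spigot: spigot 21 mm across and 12 mm long, above it a flange 42 mm across and 7 mm thick, hole 14 mm right through. Origin at the centre of the spigot's underside, z up. 30 g. Seated, the flange lies on the choke and the origin is 13.5 mm above the chassis sheet.
- clamp_plate: Round steel clamp plate lying flat, 52 mm across, 5 mm thick at the edge with a low hub 25 mm across and 2.5 mm high on top, hole 13 mm. Origin at the centre of its underside, z up. About 60 g. Seated on the bush, its underside is 32.5 mm above the chassis sheet.
- black_tape: Bystander: roll of black tape lying flat, about 54 mm across and 19 mm high, beige core. Origin at its underside. Not to be moved.
- fine_driver: Bystander: fine screwdriver, 125 mm long along its y, 14 mm thick, lying on the bench. Not to be moved.
- tweezers: Bystander: steel tweezers, 126 mm long along their y, 13 mm high, lying on the bench. Not to be moved.
- solder_spool: Bystander: spool of solder standing upright, 45 mm across, 38 mm high. Not to be moved.

How it is judged:
On the way, in this order (a step that is already met when the one before it is completed fails the run):
1. the cup lies flat on the chassis over the stud, rim up (horizontal distance between cup and stud_foot below 0.005 m and z of cup in the frame of stud_foot between -0.003 and 0.003 m and angle between cup's own z axis and vertical below 0.07 rad and linear speed of cup below 0.02 m/s and angular speed of cup below 0.2 rad/s), for 0.2 s.
2. the choke sits level on the floor of the cup, round the stud (horizontal distance between choke and stud_foot below 0.008 m and z of choke in the frame of stud_foot between 0.0005 and 0.0065 m and angle between choke's own z axis and vertical below 0.07 rad and linear speed of choke below 0.02 m/s and angular speed of choke below 0.2 rad/s), for 0.2 s.
3. the bush is down in the choke's hole, flange flat on the choke (horizontal distance between bush and stud_foot below 0.005 m and z of bush in the frame of stud_foot between 0.0105 and 0.0165 m and angle between bush's own z axis and vertical below 0.07 rad and linear speed of bush below 0.02 m/s and angular speed of bush below 0.2 rad/s), for 0.2 s.
4. the clamp plate lies flat on the bush, over the stud (horizontal distance between clamp_plate and stud_foot below 0.005 m and z of clamp_plate in the frame of stud_foot between 0.0295 and 0.0355 m and angle between clamp_plate's own z axis and vertical below 0.07 rad and linear speed of clamp_plate below 0.02 m/s and angular speed of clamp_plate below 0.2 rad/s), for 0.2 s.
At the end, for the whole second after the job is handed in: Round the stud, from the chassis up: cup, choke, bush, clamp plate, each within 3 mm of its seated height, level within 4 degrees, centred on the stud within 5 mm (choke 8 mm), released and at rest (all of step 1 and all of step 2 and all of step 3 and all of step 4); the robot touches nothing.
It fails at once if a bystander (tape roll, screwdriver, tweezers, solder spool) was moved more than 20 mm (distance of any of black_tape, fine_driver, tweezers, solder_spool from where it was at the start of the episode above 0.02 m).
It fails at once if the choke was dropped onto its seat (falling faster than 0.6 m/s at the stud, a drop of about 2 cm) (horizontal distance between choke and stud_foot below 0.02 m and z of choke in the frame of stud_foot below 0.045 m and linear speed of choke above 0.6 m/s).
It fails at once if the choke was pressed hard into the cup (over 60 N between them) (contact force between choke and cup above 60 N).
It also fails if it takes over 109 s, if anything falls off the work surface, if the arm or the gripper's body presses on something with over 40 N, if the wrist force passes 120 N, or if a joint passes its speed limit or range.

## Working session

There is one attempt and no reset: what is moved stays moved. The work goes in short steps, Python scripts to look and compute and a tool call to move; the robot and the scene stay as the last step left them, time stands still between calls to the robot, and variables do not carry over. Pictures are saved under pics/ and viewed, at most 14 in all, crops included, and the job is handed in when it is done.

Besides the shell and the picture viewer there is one more tool, called after "Request:" as name(argument=value, ...), one argument or row to a line, values as JSON. play_rows: Moves the arm, as the interface text tells. Shift numbers are shares of 0.12 m and turn numbers shares of 90 degrees, none past 1 either way. Its arguments: {"type":"object","properties":{"motion":{"type":"array","items":{"type":"array","items":{"type":"array","items":{"type":"number"}}}},"jaw":{"type":"number"}},"required":["motion"]}

```bash
ls; mkdir -p pics; python3 - <<'E'
from cell import sensors,cams,r
import cv2,numpy as np
print(sensors.sense())
for n in("top","side"):
    im,d=cams.grab_frame(n); cv2.imwrite(f"pics/{n}0.png",im[:,:,::-1]); np.save(f"pics/{n}0.npy",d); cv2.imwrite
    p=cams.camera_params(n); print(n,p); np.savez(f"pics/{n}0.npz",im=im,d=d,K=p["intrinsics"],R=p["R"],t=p["t"])
E
```

```text
pics
{'time': 0.0, 'joint_positions': array([-1.06237360e+00,  2.55729989e-01,  1.06999541e-01, -5.09911805e-04,
       -1.42394174e+00, -2.84600536e-01]), 'joint_velocities': array([ 2.04733088e-05, -8.04096905e-04, -4.91952514e-04,  6.74688468e-04,
       -1.18918224e-03,  6.88381094e-04]), 'joint_torque': array([-8.35059764e-04, -3.86629200e+01,  2.37944394e+01,  5.36535278e+00,
       -6.07760274e-03, -4.89041963e-05]), 'tcp_pos': array([ 0.12202562, -0.53576068,  0.23039745]), 'ee_rot': array([-1.11640284e-01,  9.93748209e-01,  9.62551470e-04, -1.29620493e-04]), 'wrist_force': array([ 0.51544938, -0.71596169, -0.55474474]), 'ft_torque': array([-0.00343856,  0.01664999,  0.01380846]), 'grip_force': 0.0, 'gripper_width': 1.0027097719267117}
top {'intrinsics': array([[515.56724345,   0.        , 317.77638306],
       [  0.        , 515.56724345, 233.26203141],
       [  0.        ,   0.        ,   1.        ]]), 'R': array([[-0.02743809, -0.99949219,  0.01620239],
       [-0.98205112,  0.02392643, -0.1870912 ],
       [ 0.18660853, -0.021045  , -0.98220892]]), 't': array([-0.03912117,  0.50025248,  1.01865633])}
side {'intrinsics': array([[557.03261579,   0.        , 313.70318751],
       [  0.        , 557.03261579, 243.38154734],
       [  0.        ,   0.        ,   1.        ]]), 'R': array([[ 9.99998961e-01, -8.20717552e-04,  1.18506996e-03],
       [ 5.13193377e-04, -5.65546300e-01, -8.24716387e-01],
       [ 1.34707115e-03,  8.24716139e-01, -5.65545291e-01]]), 't': array([-5.24393572e-01, -2.54429564e-04,  1.40349935e+00])}
```

View pics/top0.png

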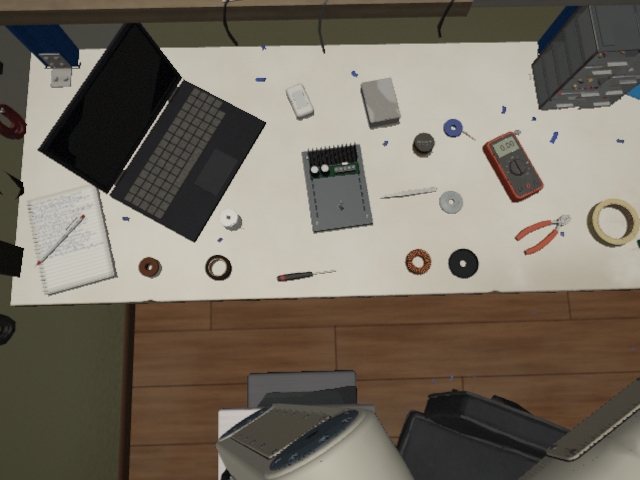

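View pics/side0.png

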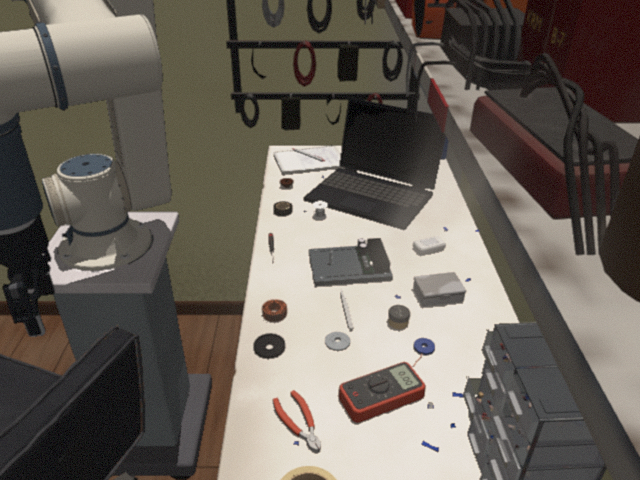

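The top view shows these parts (column, row): choke (418,262), cup (463,263), clamp plate (451,202), bush (149,267), and the stud with its foot about (341,208). The bystanders are the tape roll (218,267), spool (231,219), driver (305,275) and tweezers (408,193). The side view agrees: choke (274,310), cup (269,345), plate (337,341), bush (286,183).

```bash
cat > h.py <<'E'
import numpy as np,cv2
from scipy.spatial.transform import Rotation as Rt
def load(n):
    return dict(np.load(f"pics/{n}.npz"))
def ray(p,uv):
    c=-p["R"].T@p["t"]; d=p["R"].T@np.linalg.inv(p["K"])@np.array([*uv,1.]); return c,d
def plane(p,uv,z):
    c,d=ray(p,uv); return c+d*(z-c[2])/d[2]
def tri(*obs):
    A=np.zeros((3,3));b=np.zeros(3)
    for p,uv in obs:
        c,d=ray(p,uv); d=d/np.linalg.norm(d); P=np.eye(3)-np.outer(d,d); A+=P;b+=P@c
    return np.linalg.solve(A,b)
def shot(n,name):
    from cell import cams
    q=cams.camera_params(n); im,d=cams.grab_frame(n)
    np.savez(f"pics/{name}.npz",im=im,d=d,K=q["intrinsics"],R=q["R"],t=q["t"]); cv2.imwrite(f"pics/{name}.png",im[:,:,::-1])
    return dict(im=im,d=d,K=q["intrinsics"],R=q["R"],t=q["t"])
def proj(p,X):
    x=p["K"]@(p["R"]@np.asarray(X)+p["t"]); return x[:2]/x[2]
def cloud(p):
    v,u=np.indices(p["d"].shape); z=p["d"]; K=p["K"]
    X=np.stack([(u-K[0,2])/K[0,0]*z,(v-K[1,2])/K[1,1]*z,z],-1); return (X-p["t"])@p["R"]
E
python3 - <<'E'
from h import *
np.set_printoptions(precision=4,suppress=True)
T=load("top0");S=load("side0")
for n,a,b in [("choke",(418,262),(274,310)),("cup",(463,263),(269,345)),("plate",(451,202),(337,341)),("bush",(149,267),(286,183))]:
    print(n,tri((T,a),(S,b)),plane(T,a,.01))
print("stud",plane(T,(341,205),.04),plane(T,(341,208),.016))
for n,a in [("tape",(218,267)),("spool",(231,219)),("drv",(280,277)),("drv2",(336,271)),("tw1",(381,197)),("tw2",(436,189)),("sol",(424,143))]: print(n,plane(T,a,.015))
C=cloud(T); 
for uv in [(330,205),(430,262),(451,192),(149,260)]: print(uv,C[uv[1],uv[0]])
from cell import cams,sensors
p=cams.camera_params("wrist"); s=sensors.sense()
Rw=Rt.from_quat(s["ee_rot"]).as_matrix(); print("cam in tool",Rw.T@(-p["R"].T@p["t"]-s["tcp_pos"]),(p["R"]@Rw).round(3),p["intrinsics"]); print(Rw)
E
```

```text
choke [ 0.4394 -0.2642  0.0098] [ 0.4388 -0.2642  0.01  ]
cup [ 0.4353 -0.362   0.0041] [ 0.4343 -0.3602  0.01  ]
plate [ 0.5707 -0.3474  0.0008] [ 0.5684 -0.3447  0.01  ]
bush [0.4427 0.3048 0.008 ] [0.4426 0.3042 0.01  ]
stud [ 0.5599 -0.1028  0.04  ] [ 0.5592 -0.1042  0.016 ]
tape [0.4383 0.1586 0.015 ]
spool [0.5408 0.1318 0.015 ]
drv [0.4139 0.029  0.015 ]
drv2 [ 0.4235 -0.0889  0.015 ]
tw1 [ 0.5818 -0.1919  0.015 ]
tw2 [ 0.597  -0.3127  0.015 ]
sol [ 0.7028 -0.2934  0.015 ]
(330, 205) [ 0.5656 -0.0806  0.0189]
(430, 262) [ 0.4374 -0.2884  0.0161]
(451, 192) [ 0.5919 -0.3475  0.0062]
(149, 260) [0.4564 0.3024 0.0176]
cam in tool [ 0.0749 -0.0014 -0.1436] [[ 0.001  1.     0.   ]
 [-0.955  0.001 -0.296]
 [-0.296 -0.     0.955]] [[407.6315   0.     317.9798]
 [  0.     407.6315 239.7437]
 [  0.       0.       1.    ]]
[[-0.9751 -0.2218 -0.0004]
 [-0.2218  0.9751  0.0016]
 [ 0.0001  0.0017 -1.    ]]
```

Request:
play_rows(
  motion=[
    [[-0.5, 0.15, 0, 0, 0, 0.07], [-1, 0.3, 0, 0, 0, 0.142], [-1, 0.3, 0, 0, 0, 0.142], [-1, 0.3, 0, 0, 0, 0.142]],
  ],
)

```text
time: 0.43
tcp_pos: [0.2352, -0.4718, 0.2307]
ee_rot: [-0.002, 1.0, 0.001, 0.001]
wrist_force: [-1.1, -1.1, -0.2]
gripper_width: 0.998
grip_force: 0.0
```

Request:
play_rows(
  motion=[
    [[-0.5, 0.5, 0, 0, 0, 0], [-1, 0.93, 0.2, 0, 0, 0], [-1, 0.93, 0.2, 0, 0, 0], [-1, 0.93, 0.2, 0, 0, 0], [-1, 0.93, 0.2, 0, 0, 0]],
  ],
)

```text
time: 0.85
tcp_pos: [0.3543, -0.3582, 0.2051]
ee_rot: [-0.003, 1.0, 0.002, -0.001]
wrist_force: [-0.7, 0.9, -0.3]
gripper_width: 1.0
grip_force: 0.0
```

Request:
play_rows(
  motion=[
    [[-0.35, 0, 0.2, 0, 0, 0], [-0.7, 0, 0.47, 0, 0, 0], [-0.7, 0, 0.47, 0, 0, 0], [-0.7, 0, 0.47, 0, 0, 0], [-0.7, 0, 0.47, 0, 0, 0], [-0.7, 0, 0.47, 0, 0, 0]],
  ],
)

```text
time: 1.35
tcp_pos: [0.4347, -0.363, 0.1512]
ee_rot: [-0.0, 1.0, -0.0, -0.0]
wrist_force: [0.3, 1.0, 0.7]
gripper_width: 1.0
grip_force: 0.0
```

```bash
python3 - <<'E'
from h import *
from cell import sensors
s=sensors.sense(); print(s["time"],s["tcp_pos"],Rt.from_quat(s["ee_rot"]).as_matrix().round(4))
p=shot("wrist","w1"); print(proj(p,[.435,-.361,.009]),proj(p,[.439,-.264,.022]))
E
```

```text
1.35 [ 0.43468691 -0.36300753  0.15123364] [[-1.e+00 -9.e-04 -1.e-04]
 [-9.e-04  1.e+00 -3.e-04]
 [ 1.e-04 -3.e-04 -1.e+00]]
[322.65798551 221.94970143] [462.08169486 232.47679746]
```

View pics/w1.png

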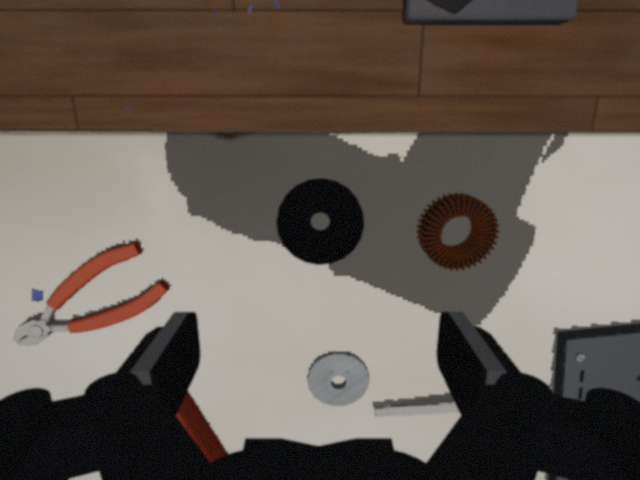

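The wrist view shows the cup at (320,221), choke at (457,231), plate at (338,379) with its hole, and the tweezers' tip at (375,407). I'll measure the centres now.

```bash
cat >> h.py <<'E'
def segc(p,xy,r,thr,zpl=None):
    """centre of round thing near xy: image mask -> contour on plane -> circle fit"""
    C=cloud(p); m=(np.hypot(C[...,0]-xy[0],C[...,1]-xy[1])<r)&(C[...,2]>thr)&(p["d"]>0)
    q=C[m]; zt=np.percentile(q[:,2],90)
    c=cv2.minEnclosingCircle(q[:,:2].astype(np.float32)); return np.round([*c[0],c[1],zt,*q[:,:2].mean(0)],4)
def ell(p,gm,z):
    """largest blob of mask gm: centre of ellipse fitted on plane z"""
    n,l,st,_=cv2.connectedComponentsWithStats(gm.astype(np.uint8)); k=1+np.argmax(st[1:,4])
    cs,_=cv2.findContours((l==k).astype(np.uint8),cv2.RETR_EXTERNAL,cv2.CHAIN_APPROX_NONE)
    c=max(cs,key=len)[:,0]; X=np.array([plane(p,u,z)[:2] for u in c])
    e=cv2.fitEllipse((X*1000).astype(np.float32)); return np.round([*np.array(e[0])/1000,*e[1]],4),st[k]
E
python3 - <<'E'
from h import *
p=load("w1"); g=p["im"].astype(int)
C=cloud(p); print("bench z",np.median(C[260:300,230:300,2]), C[221,300,2],C[221,280:290,2])
for n,xy,r,t in [("cup",(.435,-.361),.045,.004),("choke",(.439,-.264),.042,.006),("plate",(.57,-.346),.034,.003)]: print(n,segc(p,xy,r,t))
v,u=np.indices((480,640)); box=lambda a,b,c,d:(u>a)&(u<b)&(v>c)&(v<d)
print(ell(p,(g.sum(2)<60)&box(260,380,160,280),.006))
print(ell(p,(g[...,0]-g[...,2]>25)&box(405,510,185,280),.011))
w=p["im"].max(2)
print(ell(p,(w>60)&box(302,338,203,239),.0),"hole")
print(w[345:412:6,300:380:6])
E
```

```text
bench z 0.0009692940249332615 0.0036732232988184147 [0.00490516 0.00272276 0.00463079 0.00497122 0.00479764 0.00477648
 0.00370696 0.00386664 0.29481194 0.00465261]
cup [ 0.4282 -0.3614  0.0444  0.2385  0.4247 -0.356 ]
choke [ 0.4388 -0.2724  0.0344  0.2237  0.4328 -0.2864]
plate [ 0.5695 -0.3437  0.0304  0.0086  0.5696 -0.3481]
(array([ 0.436 , -0.3629, 60.8167, 61.8571]), array([ 278,  180,   85,   83, 5039], dtype=int32))
(array([ 0.4425, -0.2626, 50.5847, 54.1082]), array([ 418,  194,   80,   76, 2985], dtype=int32))
(array([ 0.4366, -0.3631, 12.3342, 13.057 ]), array([311, 213,  19,  17, 243], dtype=int32)) hole
[[178 179 181 181 180 179 179 180 179 178 181 179 178 179]
 [179 179 178 179 177 135 130 130 137 179 181 179 179 178]
 [179 179 178  89 108 132 136 135 133  98 161 178 181 179]
 [177 179 120 132 135 136 140 141 138 140 125 174 180 180]
 [178 177 128 133 132 132 139 140 138 139 136 118 178 178]
 [178 159 135 130 129 130 147 137 131 133 134 127 178 178]
 [179 169 132 129 125 120 177 161 131 129 131 133 178 178]
 [179 178 132 133 127 134  59  70 126 132 135 134 179 179]
 [179 176 145 131 134 130 130 126 134 130 131 176 178 179]
 [178 178 178 147 133 128 130 133 130 131 173 180 178 177]
 [178 179 178 178 174 161 147 146 171 179 179 179 148  82]
 [178 178 178 178 179 179 177 180 179 179 180 179 178 155]]
```

Request:
play_rows(
  motion=[
    [[-0.012, 0, 0.4, 0, 0, 0], [-0.012, 0, 0.75, 0, 0, 0], [-0.012, 0, 0.75, 0, 0, 0], [-0.012, 0, 0.75, 0, 0, 0], [-0.012, 0, 0.75, 0, 0, 0]],
  ],
)

```text
time: 1.82
tcp_pos: [0.437, -0.3639, 0.0631]
ee_rot: [-0.001, 1.0, -0.001, 0.001]
wrist_force: [0.1, -0.8, 1.3]
gripper_width: 0.998
grip_force: 0.0
```

```bash
python3 - <<'E'
from h import *
from cell import sensors
print(sensors.sense()["tcp_pos"])
p=shot("wrist","w2"); g=p["im"].astype(int); v,u=np.indices((480,640)); w=p["im"].max(2)
q=load("w1")
c=proj(p,[.4363,-.363,.002]); print(c)
m=(w>60)&(np.hypot(u-c[0],v-c[1])<22)
cen=lambda m:np.array([u[m].mean(),v[m].mean()])
a=cen(m); m1=(q["im"].max(2)>60)&(np.hypot(u-320,v-221)<18); b=cen(m1); print(a,b,tri((p,a),(q,b)))
print(ell(p,(g.sum(2)<60)&(np.hypot(u-c[0],v-c[1])<95),.007))
# choke hole
c=proj(p,[.4425,-.2626,.018]);print(c)
E
```

```text
[ 0.43699093 -0.36387316  0.06312658]
[322.3331109  258.57227058]
[322.28719008 257.95247934] [319.71193416 220.87242798] [ 0.43616644 -0.36306262  0.00140397]
(array([ 0.436 , -0.363 , 61.2144, 62.8568]), array([ 263,  201,  120,  116, 9107], dtype=int32))
[523.37721842 281.6515112 ]
```

View pics/w2.png

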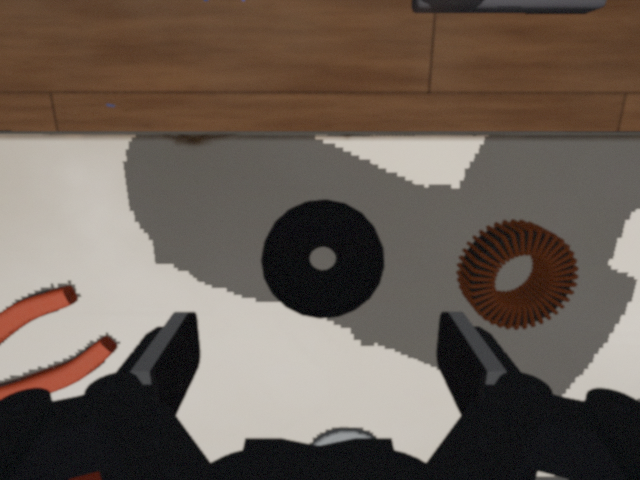

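The cup's hole is at (322,258). Two views give the cup at (0.436, -0.363) on the bench, so I'll descend.

Request:
play_rows(
  motion=[
    [[0, 0, 0.25, 0, 0, 0], [0, 0, 0.45, 0, 0, 0], [0, 0, 0.53, 0, 0, 0], [0, 0, 0.53, 0, 0, 0], [0, 0, 0.53, 0, 0, 0]],
  ],
)

```text
time: 2.28
tcp_pos: [0.4375, -0.3636, -0.0009]
ee_rot: [-0.001, 1.0, -0.001, 0.001]
wrist_force: [-0.1, -0.8, 0.6]
gripper_width: 1.001
grip_force: 0.0
```

Request:
play_rows(
  motion=[
    [[0, 0, 0, 0, 0, 0], [0, 0, 0, 0, 0, 0], [0, 0, 0, 0, 0, 0], [0, 0, 0, 0, 0, 0], [0, 0, 0, 0, 0, 0], [0, 0, 0, 0, 0, 0]],
  ],
  jaw=0.5,
)

```text
time: 2.78
tcp_pos: [0.4379, -0.3637, 0.0005]
ee_rot: [-0.001, 1.0, -0.001, 0.002]
wrist_force: [-1.6, 2.7, 12.4]
gripper_width: 0.702
grip_force: 61.7
```

Request:
play_rows(
  motion=[
    [[0, 0, -0.05, 0, 0, 0], [0, 0, -0.3, 0, 0, 0], [0, 0, -0.6, 0, 0, 0], [0, 0, -0.8, 0, 0, 0], [0, 0, -0.8, 0, 0, 0], [0, 0, -0.8, 0, 0, 0]],
  ],
)

```text
time: 3.28
tcp_pos: [0.4377, -0.3634, 0.0959]
ee_rot: [-0.0, 1.0, -0.001, 0.002]
wrist_force: [0.3, 0.5, -1.8]
gripper_width: 0.7
grip_force: 64.5
```

```bash
python3 - <<'E'
from h import *
from cell import sensors
s=sensors.sense(); print(s["tcp_pos"],s["ee_rot"],s["gripper_width"])
p=shot("wrist","w3"); cv2.imwrite("pics/w3c.png",cv2.resize(p["im"][200:440,160:480,::-1],None,fx=2.4,fy=2.4))
E
```

```text
[ 0.43772569 -0.36336641  0.09587632] [-3.65410264e-04  9.99996606e-01 -1.06685406e-03  2.34888522e-03] 0.6997738099920965
```

View pics/w3c.png

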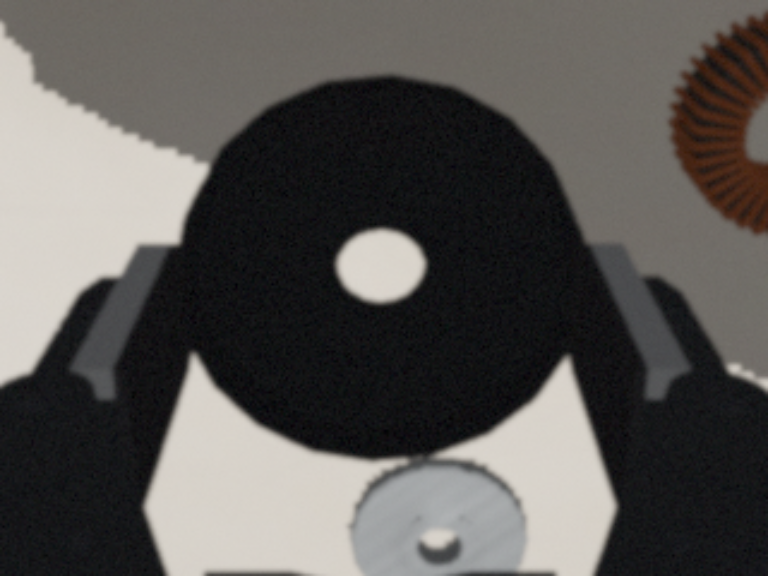

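The cup is held level, with its hole at full-image (319,310). Next I'll move near the stud.

Request:
play_rows(
  motion=[
    [[-0.3, 0.3, -0.05, 0, 0, 0], [-0.65, 0.65, -0.05, 0, 0, 0], [-1, 1, -0.05, 0, 0, 0], [-1, 1, -0.05, 0, 0, 0], [-1, 1, -0.05, 0, 0, 0]],
  ],
)

```text
time: 3.75
tcp_pos: [0.5597, -0.2381, 0.0976]
ee_rot: [-0.003, 1.0, 0.001, -0.0]
wrist_force: [0.1, -0.1, -0.5]
gripper_width: 0.699
grip_force: 64.5
```

Request:
play_rows(
  motion=[
    [[-0.1, 0.3, 0, 0, 0, 0], [-0.17, 0.42, 0, 0, 0, 0], [-0.17, 0.42, 0, 0, 0, 0], [-0.17, 0.42, 0, 0, 0, 0], [-0.17, 0.42, 0, 0, 0, 0], [-0.17, 0.42, 0, 0, 0, 0]],
  ],
)

```text
time: 4.25
tcp_pos: [0.576, -0.193, 0.0988]
ee_rot: [0.0, 1.0, 0.0, -0.001]
wrist_force: [0.0, -0.6, -0.0]
gripper_width: 0.696
grip_force: 64.6
```

```bash
python3 - <<'E'
from h import *
from cell import sensors
s=sensors.sense(); print(s["tcp_pos"],s["ee_rot"],s["gripper_width"])
p=shot("wrist","w4"); a=proj(p,[.5595,-.1035,.04]).astype(int); print(a)
x0,y0=max(0,min(a[0]-130,380)),max(0,a[1]-100)
print(x0,y0); cv2.imwrite("pics/w4c.png",cv2.resize(p["im"][y0:y0+200,x0:x0+260,::-1],None,fx=3,fy=3))
E
```

```text
[ 0.57599169 -0.19304323  0.09876685] [ 1.19337219e-04  9.99999811e-01  3.15380971e-05 -6.01783216e-04] 0.6957234284357021
[493 231]
363 131
```

View pics/w4c.png

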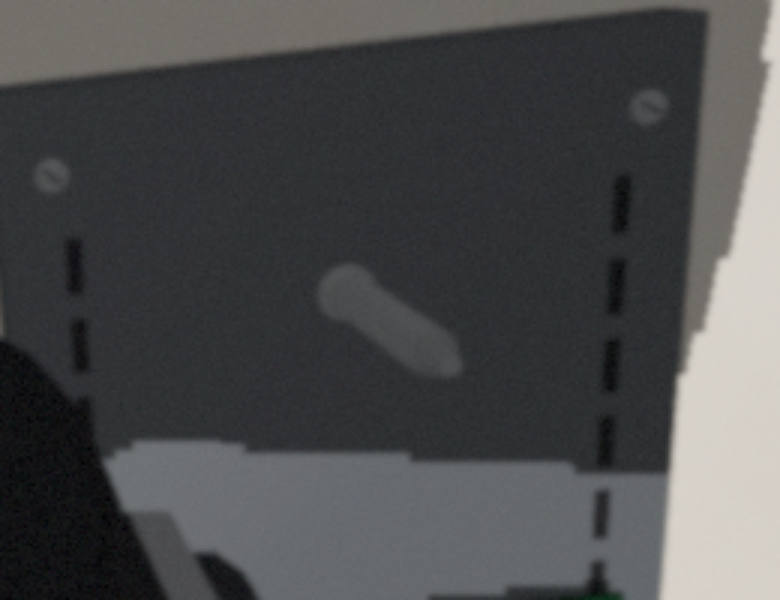

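The stud's foot is about full-image (479,228.7) and its tip about (515.5,253).

```bash
python3 - <<'E'
from h import *
np.set_printoptions(precision=4,suppress=True)
p=load("w4"); T=load("top0")
print("foot",plane(p,(479,228.7),.0165),"tip",plane(p,(515.2,252.6),.0595))
C=cloud(p); print("sheet z",np.median(C[170:200,450:480,2]),np.median(C[240:260,420:450,2]))
for x in (479,228.7),: print(tri((p,x),(T,(341,208))))
# stud axis fit by brightness: crop T around
cv2.imwrite("pics/t0c.png",cv2.resize(T["im"][185:225,315:365,::-1],None,fx=12,fy=12,interpolation=cv2.INTER_CUBIC))
q=load("w3"); print("cup hole in w3", plane(q,(318.8,310.4),.0955),"bottom; floor top",plane(q,(318.8,310.4),.099))
print("cup hole predicted in w4 view:")
g=p["im"].max(2); v,u=np.indices(g.shape); m=(g>70)&(np.hypot(u-319,v-310)<22); print(m.sum(),u[m].mean(),v[m].mean(), plane(p,(u[m].mean(),v[m].mean()),.099))
E
```

```text
foot [ 0.5645 -0.1018  0.0165] tip [ 0.5642 -0.1008  0.0595]
sheet z 0.016936257691042164 0.016954099333565217
[ 0.5603 -0.1041  0.022 ]
cup hole in w3 [ 0.4365 -0.3643  0.0955] bottom; floor top [ 0.4347 -0.3643  0.099 ]
cup hole predicted in w4 view:
955 318.1329842931937 310.2335078534031 [ 0.5744 -0.1943  0.099 ]
```

View pics/t0c.png

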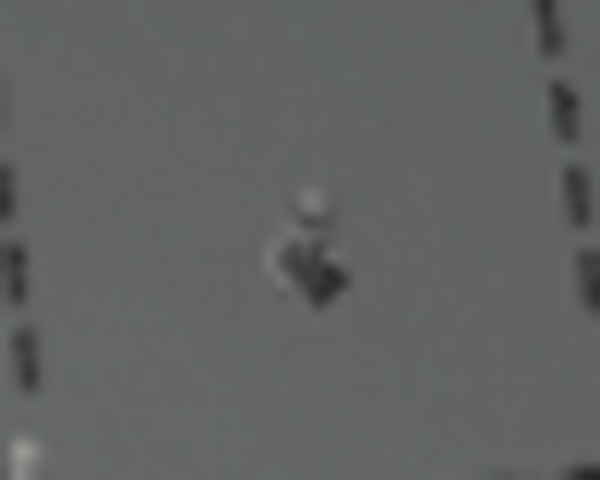

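Request:
play_rows(
  motion=[
    [[0.03, 0.3, 0, 0, 0, 0], [0.087, 0.6, 0, 0, 0, 0], [0.087, 0.767, 0, 0, 0, 0], [0.087, 0.767, 0, 0, 0, 0], [0.087, 0.767, 0.12, 0, 0, 0], [0.087, 0.767, 0.22, 0, 0, 0], [0.087, 0.767, 0.22, 0, 0, 0], [0.087, 0.767, 0.22, 0, 0, 0], [0.087, 0.767, 0.22, 0, 0, 0]],
  ],
)

```text
time: 5.05
tcp_pos: [0.5666, -0.101, 0.0736]
ee_rot: [-0.0, 1.0, -0.0, 0.0]
wrist_force: [-0.9, -0.4, -0.5]
gripper_width: 0.697
grip_force: 64.6
```

```bash
python3 - <<'E'
from h import *
from cell import sensors
np.set_printoptions(precision=4,suppress=True)
s=sensors.sense(); t=s["tcp_pos"];print(t)
p=shot("wrist","w5")
cv2.imwrite("pics/w5c.png",cv2.resize(p["im"][265:355,260:380,::-1],None,fx=6,fy=6,interpolation=cv2.INTER_CUBIC))
print(proj(p,[.5644,-.1013,.06]),"hole exp top",proj(p,[t[0]-.0012,t[1]-.0003,t[2]+.003]))
S=shot("side","s5"); a=proj(S,[.565,-.101,.06]); print(a); a=a.astype(int); cv2.imwrite("pics/s5c.png",cv2.resize(S["im"][a[1]-50:a[1]+50,a[0]-60:a[0]+60,::-1],None,fx=6,fy=6,interpolation=cv2.INTER_CUBIC))
E
```

```text
[ 0.5666 -0.101   0.0736]
[320.3951 293.8012] hole exp top [320.5118 314.4517]
[331.3442 246.7023]
```

View pics/w5c.png

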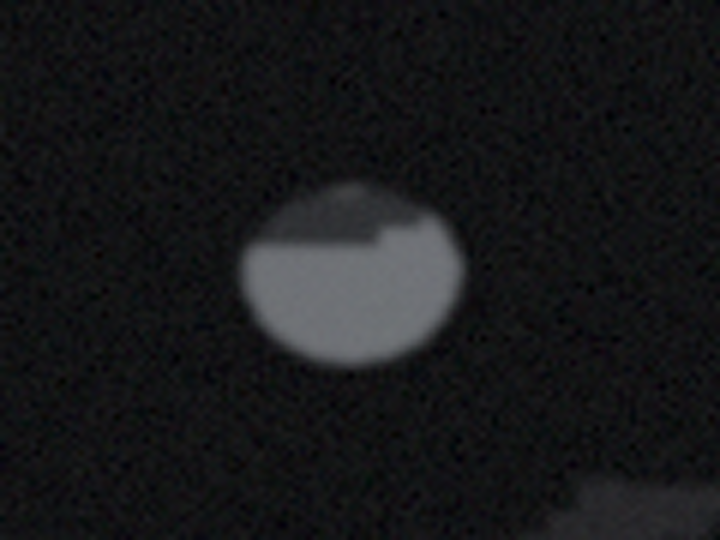

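The tip shows at the upper edge of the hole, where it was predicted and with y centred, so I'll lower.

Request:
play_rows(
  motion=[
    [[0.005, 0, 0.06, 0, 0, 0], [0.005, 0, 0.12, 0, 0, 0], [0.005, 0, 0.18, 0, 0, 0], [0.005, 0, 0.24, 0, 0, 0], [0.005, 0, 0.24, 0, 0, 0]],
  ],
)

```text
time: 5.57
tcp_pos: [0.5642, -0.1001, 0.0418]
ee_rot: [-0.0, 1.0, 0.0, -0.002]
wrist_force: [-0.7, -0.3, -1.4]
gripper_width: 0.696
grip_force: 64.6
```

```bash
python3 - <<'E'
from h import *
from cell import sensors
s=sensors.sense(); t=s["tcp_pos"];print(t,s["wrist_force"],s["ee_rot"])
p=shot("wrist","w6")
cv2.imwrite("pics/w6c.png",cv2.resize(p["im"][200:400,200:440,::-1],None,fx=3,fy=3,interpolation=cv2.INTER_CUBIC))
E
```

```text
[ 0.56419087 -0.10014909  0.04181825] [-0.746689   -0.28563213 -1.41583271] [-2.12328548e-04  9.99998214e-01  1.17749053e-04 -1.87440632e-03]
```

View pics/w6c.png

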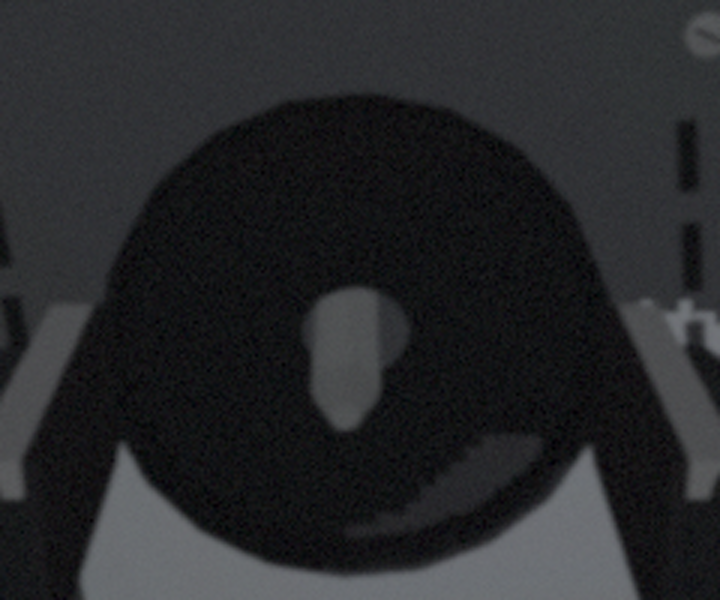

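The stud is through the hole, at crop (345,330) against a hole centre of (356,330). The cup sits about 1.3 mm too far in +y, so I'll correct that while lowering.

Request:
play_rows(
  motion=[
    [[0, -0.01, 0.07, 0, 0, 0], [0, -0.01, 0.14, 0, 0, 0], [0, -0.01, 0.18, 0, 0, 0], [0, -0.01, 0.2, 0, 0, 0], [0, -0.01, 0.205, 0, 0, 0], [0, -0.01, 0.205, 0, 0, 0]],
  ],
)

```text
time: 6.12
tcp_pos: [0.5656, -0.1015, 0.0193]
ee_rot: [-0.0, 1.0, -0.0, -0.0]
wrist_force: [0.9, -0.2, -0.8]
gripper_width: 0.698
grip_force: 64.6
```

```bash
python3 - <<'E'
from h import *
from cell import sensors
s=sensors.sense(); t=s["tcp_pos"];print(t,s["wrist_force"],s["ee_rot"])
p=shot("wrist","w6"); q=load("w6")
print("tip",plane(q,(315,337.5),.0595))
E
```

```text
[ 0.56560675 -0.10148269  0.01931269] [ 0.90016882 -0.23322606 -0.84840134] [-4.00286416e-04  9.99999908e-01 -6.78837412e-05 -1.38148473e-04]
tip [ 0.55231177 -0.10361182  0.0595    ]
```

Request:
play_rows(
  motion=[
    [[0, 0, 0.008, 0, 0, 0], [0, 0, 0.015, 0, 0, 0], [0, 0, 0.02, 0, 0, 0], [0, 0, 0.02, 0, 0, 0]],
  ],
)

```text
time: 6.5
tcp_pos: [0.5657, -0.1014, 0.0171]
ee_rot: [-0.0, 1.0, 0.0, 0.0]
wrist_force: [0.2, -0.9, -0.1]
gripper_width: 0.702
grip_force: 64.6
```

Request:
play_rows(
  motion=[
    [[0, 0, 0.008, 0, 0, 0], [0, 0, 0.015, 0, 0, 0], [0, 0, 0.015, 0, 0, 0]],
  ],
)

```text
time: 6.75
tcp_pos: [0.5659, -0.1015, 0.0166]
ee_rot: [-0.001, 1.0, -0.0, 0.0]
wrist_force: [-2.6, 1.5, 8.9]
gripper_width: 0.695
grip_force: 66.2
```

Contact is made, so I'll release, rise and look.

Request:
play_rows(
  motion=[
    [[0, 0, 0, 0, 0, 0], [0, 0, 0, 0, 0, 0], [0, 0, 0, 0, 0, 0], [0, 0, 0, 0, 0, 0], [0, 0, -0.2, 0, 0, 0], [0, 0, -0.5, 0, 0, 0], [0, 0, -0.8, 0, 0, 0], [0, 0, -0.8, 0, 0, 0], [0, 0, -0.8, 0, 0, 0], [0, 0, -0.8, 0, 0, 0]],
  ],
  jaw=1,
)

```text
time: 7.58
tcp_pos: [0.5653, -0.1013, 0.1108]
ee_rot: [-0.0, 1.0, 0.0, -0.0]
wrist_force: [0.4, -0.1, -0.3]
gripper_width: 0.999
grip_force: 0.0
```

```bash
python3 - <<'E'
from h import *
from cell import sensors
np.set_printoptions(precision=4,suppress=True)
s=sensors.sense(); t=s["tcp_pos"];print(t,s["time"])
p=shot("wrist","w7"); a=proj(p,[.5644,-.1013,.03]).astype(int); print(a)
cv2.imwrite("pics/w7c.png",cv2.resize(p["im"][a[1]-90:a[1]+90,a[0]-120:a[0]+120,::-1],None,fx=3.3,fy=3.3,interpolation=cv2.INTER_CUBIC))
g=p["im"].astype(int).sum(2); v,u=np.indices(g.shape)
print(ell(p,(g<75)&(np.hypot(u-a[0],v-a[1])<75),.023))
E
```

```text
[ 0.5653 -0.1013  0.1108] 7.5833
[320 246]
(array([ 0.5634, -0.103 , 61.8523, 63.0096]), array([ 264,  189,  108,  102, 6120], dtype=int32))
```

View pics/w7c.png

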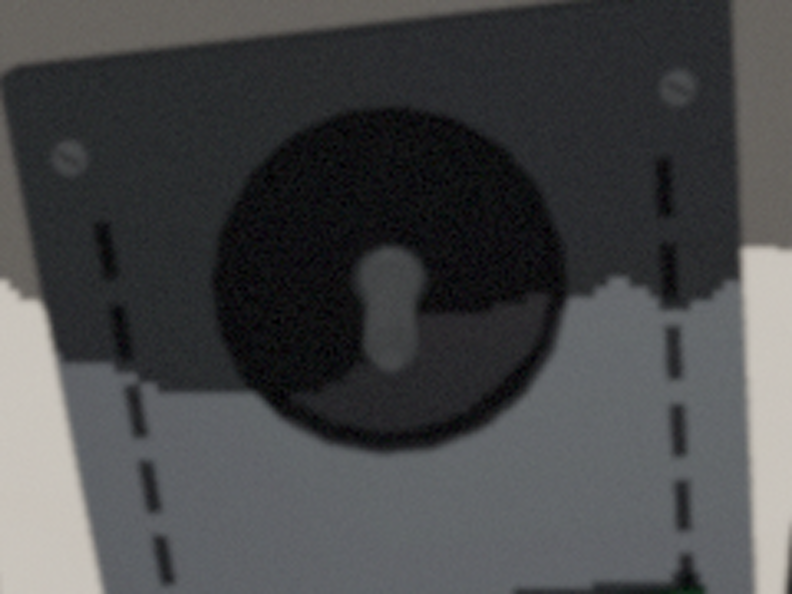

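The cup lies flat round the stud, with cup centre at crop (390,278) and stud through its middle.

```bash
python3 - <<'E'
from h import *
np.set_printoptions(precision=4,suppress=True)
p=load("w7"); print(plane(p,(318.2,263.6),.0595),plane(p,(318.2,238.5),.0195),plane(p,(318.2,240.2),.023))
for n in("w1","w2"):
    q=load(n); g=q["im"].astype(int); v,u=np.indices(g.shape[:2]); a=proj(q,[.4425,-.2626,.015])
    m=(g[...,0]-g[...,2]>18)&(np.hypot(u-a[0],v-a[1])<72)
    for z in(.006,.011,.018): print(n,z,ell(q,m,z)[0])
E
```

```text
[ 0.5637 -0.1024  0.0595] [ 0.5625 -0.1024  0.0195] [ 0.5625 -0.1024  0.023 ]
w1 0.006 [ 0.4441 -0.2609 55.2231 56.7459]
w1 0.011 [ 0.4426 -0.2627 54.267  55.7635]
w1 0.018 [ 0.4406 -0.2652 52.9286 54.3882]
w2 0.006 [ 0.4448 -0.2591 58.7365 59.37  ]
w2 0.011 [ 0.4428 -0.2617 57.2723 57.8901]
w2 0.018 [ 0.4399 -0.2654 55.2226 55.8182]
```

Request:
play_rows(
  motion=[
    [[0.3, -0.3, 0, 0, 0, 0], [0.65, -0.65, 0, 0, 0, 0], [1, -1, 0, 0, 0, 0], [1, -1, 0, 0, 0, 0], [1, -1, 0, 0, 0, 0]],
  ],
)

```text
time: 8.05
tcp_pos: [0.4403, -0.2241, 0.1098]
ee_rot: [0.002, 1.0, 0.0, -0.002]
wrist_force: [0.2, -0.1, -0.0]
gripper_width: 1.001
grip_force: 0.0
```

Request:
play_rows(
  motion=[
    [[0.04, -0.25, 0, 0, 0, 0], [0.04, -0.37, 0.15, 0, 0, 0], [0.04, -0.37, 0.25, 0, 0, 0], [0.04, -0.37, 0.25, 0, 0, 0], [0.04, -0.37, 0.25, 0, 0, 0], [0.04, -0.37, 0.25, 0, 0, 0]],
  ],
)

```text
time: 8.55
tcp_pos: [0.441, -0.2657, 0.0813]
ee_rot: [-0.001, 1.0, -0.0, -0.0]
wrist_force: [0.3, 0.1, 0.6]
gripper_width: 1.005
grip_force: 0.0
```

```bash
python3 - <<'E'
from h import *
from cell import sensors
np.set_printoptions(precision=4,suppress=True)
s=sensors.sense(); t=s["tcp_pos"];print(t,s["time"])
p=shot("wrist","w8")
g=p["im"].astype(int); v,u=np.indices(g.shape[:2]); a=proj(p,[.44,-.2652,.015]);print(a)
m=(g[...,0]-g[...,2]>18)&(np.hypot(u-a[0],v-a[1])<100)
for z in(.011,.018,.021): print(z,ell(p,m,z))
n=(g[...,0]-g[...,2]<18)&(np.hypot(u-a[0],v-a[1])<28)
for z in(.011,.018): print(z,ell(p,n,z))
E
```

```text
[ 0.441  -0.2657  0.0813] 8.55
[321.402 254.964]
0.011 (array([ 0.443 , -0.2646, 52.5572, 55.3881]), array([ 272,  205,  101,  102, 5605], dtype=int32))
0.018 (array([ 0.4405, -0.2647, 50.8377, 53.576 ]), array([ 272,  205,  101,  102, 5605], dtype=int32))
0.021 (array([ 0.4394, -0.2647, 50.1007, 52.7993]), array([ 272,  205,  101,  102, 5605], dtype=int32))
0.011 (array([ 0.4406, -0.2648, 20.1507, 24.6391]), array([ 299,  236,   47,   36, 1248], dtype=int32))
0.018 (array([ 0.4382, -0.2648, 19.4914, 23.833 ]), array([ 299,  236,   47,   36, 1248], dtype=int32))
```

Request:
play_rows(
  motion=[
    [[-0.004, 0.006, 0.25, 0, 0, 0], [-0.004, 0.006, 0.45, 0, 0, 0], [-0.004, 0.006, 0.57, 0, 0, 0], [-0.004, 0.006, 0.62, 0, 0, 0], [-0.004, 0.006, 0.62, 0, 0, 0], [-0.004, 0.006, 0.62, 0, 0, 0]],
  ],
)

```text
time: 9.1
tcp_pos: [0.4423, -0.2653, 0.0079]
ee_rot: [-0.001, 1.0, -0.0, 0.001]
wrist_force: [0.5, -0.1, 0.3]
gripper_width: 0.997
grip_force: 0.0
```

Request:
play_rows(
  motion=[
    [[0, 0, 0, 0, 0, 0], [0, 0, 0, 0, 0, 0], [0, 0, 0, 0, 0, 0], [0, 0, 0, 0, 0, 0], [0, 0, 0, 0, 0, 0], [0, 0, 0, 0, 0, 0], [0, 0, 0, 0, 0, 0]],
  ],
  jaw=0.45,
)

```text
time: 9.68
tcp_pos: [0.4428, -0.2662, 0.0086]
ee_rot: [-0.001, 1.0, -0.001, 0.002]
wrist_force: [-0.1, -1.1, 5.1]
gripper_width: 0.596
grip_force: 61.6
```

Request:
play_rows(
  motion=[
    [[0, 0, -0.1, 0, 0, 0], [0, 0, -0.3, 0, 0, 0], [0, 0, -0.6, 0, 0, 0], [0, 0, -0.88, 0, 0, 0], [0, 0, -0.88, 0, 0, 0], [0, 0, -0.88, 0, 0, 0], [0, 0, -0.88, 0, 0, 0]],
  ],
)

```text
time: 10.27
tcp_pos: [0.4409, -0.2648, 0.112]
ee_rot: [-0.0, 1.0, 0.0, -0.0]
wrist_force: [0.1, 0.0, -1.5]
gripper_width: 0.596
grip_force: 63.1
```

```bash
python3 - <<'E'
from h import *
from cell import sensors
np.set_printoptions(precision=4,suppress=True)
s=sensors.sense(); t=s["tcp_pos"];print(t,s["time"],s["ee_rot"],s["wrist_force"],s["gripper_width"])
p=shot("wrist","w9"); z0=t[2]-.0086
cv2.imwrite("pics/w9c.png",cv2.resize(p["im"][220:400,200:440,::-1],None,fx=3,fy=3,interpolation=cv2.INTER_CUBIC))
g=p["im"].astype(int); v,u=np.indices(g.shape[:2]); a=proj(p,[*t[:2],z0+.02]);print(a)
m=(g.max(2)>60)&(g[...,0]-g[...,2]<18)&(np.hypot(u-a[0],v-a[1])<30)
for z in(.011,.02): print(z,ell(p,m,z0+z))
E
```

```text
[ 0.4409 -0.2648  0.112 ] 10.2667 [-0.0001  1.      0.0005 -0.0002] [ 0.1456  0.0351 -1.532 ] 0.5956451082260384
[321.5001 328.2888]
0.011 (array([ 0.4408, -0.2652, 14.2217, 20.3976]), array([ 292,  299,   57,   36, 1431], dtype=int32))
0.02 (array([ 0.4361, -0.2653, 13.3153, 19.0976]), array([ 292,  299,   57,   36, 1431], dtype=int32))
```

View pics/w9c.png

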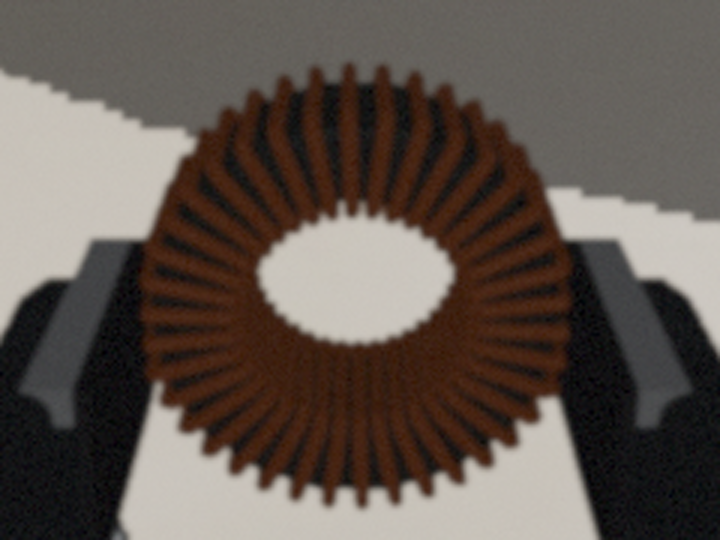

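The choke is held level and centred, with its hole at crop (356,278). Now to the stud.

Request:
play_rows(
  motion=[
    [[-0.25, 0.25, 0, 0, 0, 0], [-0.5, 0.5, 0, 0, 0, 0], [-0.75, 0.75, 0, 0, 0, 0], [-1, 1, 0, 0, 0, 0], [-1, 1, 0, 0, 0, 0], [-1, 1, 0, 0, 0, 0], [-1, 1, 0, 0, 0, 0]],
  ],
)

```text
time: 10.9
tcp_pos: [0.5604, -0.1448, 0.1108]
ee_rot: [-0.001, 1.0, 0.0, -0.002]
wrist_force: [0.1, 0.3, -2.0]
gripper_width: 0.599
grip_force: 63.1
```

Request:
play_rows(
  motion=[
    [[-0.026, 0.2, 0, 0, 0, 0], [-0.026, 0.357, 0, 0, 0, 0], [-0.026, 0.357, 0, 0, 0, 0], [-0.026, 0.357, 0.1, 0, 0, 0], [-0.026, 0.357, 0.2, 0, 0, 0], [-0.026, 0.357, 0.27, 0, 0, 0], [-0.026, 0.357, 0.27, 0, 0, 0], [-0.026, 0.357, 0.27, 0, 0, 0]],
  ],
)

```text
time: 11.57
tcp_pos: [0.5636, -0.1032, 0.0797]
ee_rot: [0.0, 1.0, -0.0, -0.001]
wrist_force: [0.2, -0.7, -0.5]
gripper_width: 0.595
grip_force: 63.1
```

```bash
python3 - <<'E'
from h import *
from cell import sensors
np.set_printoptions(precision=4,suppress=True)
s=sensors.sense(); t=s["tcp_pos"];print(t,s["time"],s["ee_rot"],s["wrist_force"],s["gripper_width"])
p=shot("wrist","w10")
cv2.imwrite("pics/w10c.png",cv2.resize(p["im"][220:400,200:440,::-1],None,fx=3,fy=3,interpolation=cv2.INTER_CUBIC))
for x in([.564,-.102,.06],[.5643,-.102,.0195]): print((proj(p,x)-[200,220])*3)
E
```

```text
[ 0.5636 -0.1032  0.0797] 11.5667 [ 0.0001  1.     -0.0002 -0.0008] [ 0.2158 -0.6509 -0.4888] 0.5952987935385872
[371.0744 219.9915]
[368.1837 125.7062]
```

View pics/w10c.png

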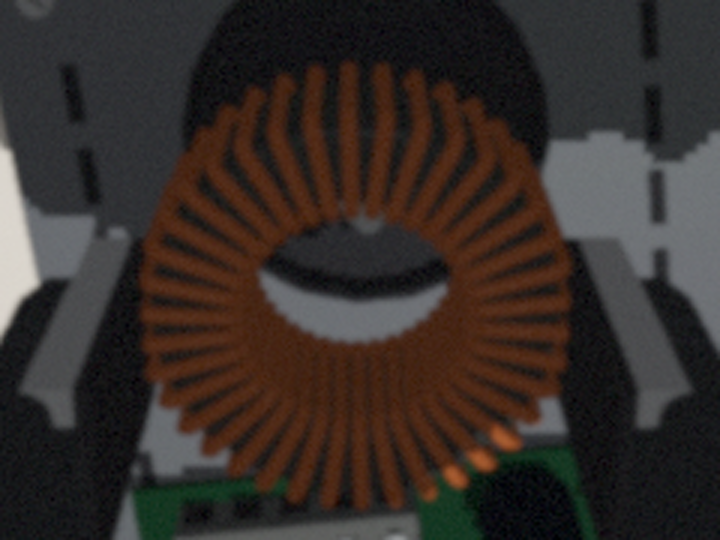

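The stud tip is at crop (368,225) inside the choke's hole, and the cup centre is near column 366 against the choke's 356. I'll shift about 1.8 mm in +y and lower.

Request:
play_rows(
  motion=[
    [[0, 0.015, 0, 0, 0, 0], [0, 0.015, 0.06, 0, 0, 0], [0, 0.015, 0.12, 0, 0, 0], [0, 0.015, 0.18, 0, 0, 0], [0, 0.015, 0.24, 0, 0, 0], [0, 0.015, 0.3, 0, 0, 0], [0, 0.015, 0.34, 0, 0, 0], [0, 0.015, 0.34, 0, 0, 0], [0, 0.015, 0.34, 0, 0, 0]],
  ],
)

```text
time: 12.37
tcp_pos: [0.5643, -0.1006, 0.0389]
ee_rot: [-0.0, 1.0, -0.0, -0.0]
wrist_force: [-0.6, -1.4, -1.2]
gripper_width: 0.598
grip_force: 63.2
```

```bash
python3 - <<'E'
from h import *
from cell import sensors
np.set_printoptions(precision=4,suppress=True)
s=sensors.sense(); t=s["tcp_pos"];print(t,s["time"],s["ee_rot"],s["wrist_force"],s["gripper_width"])
p=shot("wrist","w11")
cv2.imwrite("pics/w11c.png",cv2.resize(p["im"][200:400,200:440,::-1],None,fx=3,fy=3,interpolation=cv2.INTER_CUBIC))
E
```

```text
[ 0.5643 -0.1006  0.0389] 12.3667 [-0.0004  1.     -0.0001 -0.0003] [-0.6233 -1.3818 -1.2348] 0.5976580211422937
```

View pics/w11c.png

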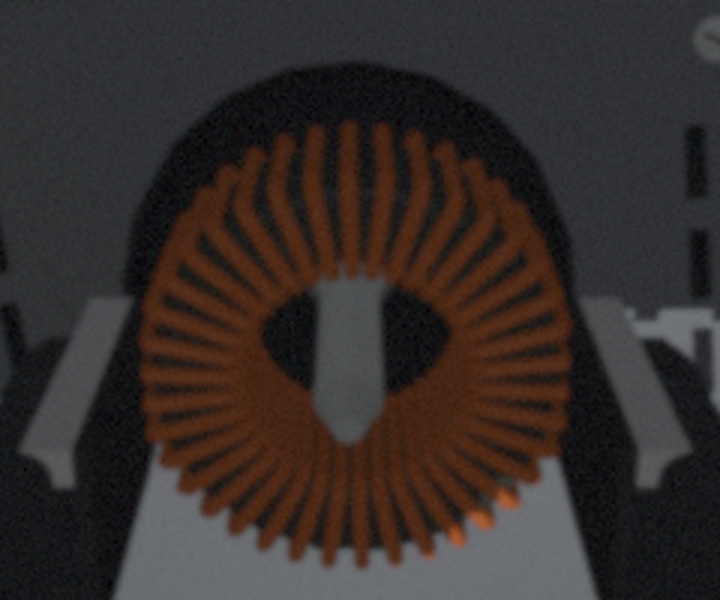

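```bash
python3 - <<'E'
from h import *
np.set_printoptions(precision=4,suppress=True)
p=load("w11")
print("cup near rim",plane(p,(317,220.7),.025),"choke near edge bot",plane(p,(317,241.5),.033),"choke far top",plane(p,(320,387),.050),"stud tip near/far",plane(p,(316,347.5),.0595))
q=load("w7"); print("w7 cup near",plane(q,(318,188.5),.025),"far",plane(q,(318,292.5),.024))
E
```

```text
cup near rim [ 0.5304 -0.1023  0.025 ] choke near edge bot [ 0.5366 -0.1023  0.033 ] choke far top [ 0.5897 -0.101   0.05  ] stud tip near/far [ 0.5665 -0.1025  0.0595]
w7 cup near [ 0.5312 -0.1026  0.025 ] far [ 0.596  -0.1025  0.024 ]
```

Request:
play_rows(
  motion=[
    [[0, -0.005, 0.015, 0, 0, 0], [0, -0.005, 0.03, 0, 0, 0], [0, -0.005, 0.045, 0, 0, 0], [0, -0.005, 0.06, 0, 0, 0], [0, -0.005, 0.07, 0, 0, 0], [0, -0.005, 0.07, 0, 0, 0]],
  ],
)

```text
time: 12.92
tcp_pos: [0.5642, -0.1011, 0.0305]
ee_rot: [-0.0, 1.0, 0.0, -0.0]
wrist_force: [0.1, -0.0, -1.0]
gripper_width: 0.595
grip_force: 63.2
```

No contact with the rim yet, so I'll creep on.

Request:
play_rows(
  motion=[
    [[0, 0, 0.006, 0, 0, 0], [0, 0, 0.012, 0, 0, 0], [0, 0, 0.012, 0, 0, 0]],
  ],
)

```text
time: 13.17
tcp_pos: [0.5644, -0.1011, 0.0293]
ee_rot: [-0.0, 1.0, 0.0, -0.0]
wrist_force: [0.8, 0.6, -1.2]
gripper_width: 0.594
grip_force: 63.2
```

Request:
play_rows(
  motion=[
    [[0, 0, 0.006, 0, 0, 0], [0, 0, 0.012, 0, 0, 0], [0, 0, 0.012, 0, 0, 0]],
  ],
)

```text
time: 13.42
tcp_pos: [0.5646, -0.1011, 0.0281]
ee_rot: [-0.0, 1.0, -0.0, 0.0]
wrist_force: [-0.4, 1.0, -0.2]
gripper_width: 0.6
grip_force: 63.3
```

Request:
play_rows(
  motion=[
    [[0, 0, 0.006, 0, 0, 0], [0, 0, 0.01, 0, 0, 0], [0, 0, 0.01, 0, 0, 0]],
  ],
)

```text
time: 13.67
tcp_pos: [0.5647, -0.1011, 0.0277]
ee_rot: [-0.001, 1.0, -0.0, 0.0]
wrist_force: [-0.8, 0.3, 4.8]
gripper_width: 0.597
grip_force: 63.8
```

Contact at 5 N with the choke at its seated height. Release and rise.

Request:
play_rows(
  motion=[
    [[0, 0, 0, 0, 0, 0], [0, 0, 0, 0, 0, 0], [0, 0, 0, 0, 0, 0], [0, 0, 0, 0, 0, 0], [0, 0, 0, 0, 0, 0], [0, 0, -0.2, 0, 0, 0], [0, 0, -0.5, 0, 0, 0], [0, 0, -0.7, 0, 0, 0], [0, 0, -0.7, 0, 0, 0], [0, 0, -0.7, 0, 0, 0], [0, 0, -0.7, 0, 0, 0]],
  ],
  jaw=1,
)

```text
time: 14.58
tcp_pos: [0.5639, -0.1009, 0.1102]
ee_rot: [-0.0, 1.0, 0.0, -0.0]
wrist_force: [0.3, 0.2, -0.6]
gripper_width: 1.002
grip_force: 0.0
```

```bash
python3 - <<'E'
from h import *
from cell import sensors
np.set_printoptions(precision=4,suppress=True)
s=sensors.sense(); t=s["tcp_pos"];print(t,s["time"])
p=shot("wrist","w12"); C=cloud(p)
g=p["im"].astype(int); v,u=np.indices(g.shape[:2]); a=proj(p,[.564,-.102,.03]);print(a)
m=(g[...,0]-g[...,2]>14)&(np.hypot(u-a[0],v-a[1])<80)
for z in(.0315,.0395): print(z,ell(p,m,z))
# top face of ring: plane fit
X=C[m]; rr=np.hypot(X[:,0]-.564,X[:,1]-.102*-1); X=X[(X[:,2]>.033)&(X[:,2]<.06)]
X=X[X[:,2]>np.percentile(X[:,2],50)]
A=np.c_[X[:,:2]-[.564,-.102],np.ones(len(X))]; print("tilt,z",np.linalg.lstsq(A,X[:,2],rcond=None)[0],len(X),np.percentile(X[:,2],[5,50,95]))
E
```

```text
[ 0.5639 -0.1009  0.1102] 14.5833
[318.3396 248.7953]
0.0315 (array([ 0.5656, -0.1023, 55.254 , 56.4061]), array([ 268,  199,  100,  100, 5918], dtype=int32))
0.0395 (array([ 0.5629, -0.1023, 53.2663, 54.377 ]), array([ 268,  199,  100,  100, 5918], dtype=int32))
tilt,z [-0.0003 -0.0005  0.042 ] 2495 [0.0412 0.0419 0.0429]
```

The choke sits level with its top at 0.042 m, as expected for seated. Now the bush.

Request:
play_rows(
  motion=[
    [[0.1, 0.3, 0, 0, 0, 0], [0.22, 0.65, 0, 0, 0, 0], [0.33, 1, 0, 0, 0, 0], [0.33, 1, 0, 0, 0, 0]],
  ],
)

```text
time: 14.97
tcp_pos: [0.5224, 0.0231, 0.1096]
ee_rot: [-0.002, 1.0, 0.0, -0.001]
wrist_force: [-0.8, -0.7, -0.4]
gripper_width: 0.999
grip_force: 0.0
```

Request:
play_rows(
  motion=[
    [[0.1, 0.3, 0, 0, 0, 0], [0.22, 0.65, 0, 0, 0, 0], [0.33, 1, 0, 0, 0, 0], [0.33, 1, 0, 0, 0, 0]],
  ],
)

```text
time: 15.3
tcp_pos: [0.483, 0.1431, 0.1097]
ee_rot: [-0.002, 1.0, 0.0, -0.001]
wrist_force: [0.4, -0.9, 0.7]
gripper_width: 0.999
grip_force: 0.0
```

Request:
play_rows(
  motion=[
    [[0.1, 0.3, 0, 0, 0, 0], [0.22, 0.65, 0, 0, 0, 0], [0.33, 1, 0, 0, 0, 0], [0.33, 1, 0, 0, 0, 0], [0.33, 1, 0, 0, 0, 0]],
  ],
)

```text
time: 15.72
tcp_pos: [0.4441, 0.2606, 0.1096]
ee_rot: [-0.002, 1.0, -0.001, -0.001]
wrist_force: [0.7, -0.9, -0.2]
gripper_width: 1.001
grip_force: 0.0
```

Request:
play_rows(
  motion=[
    [[0, 0.3, 0, 0, 0, 0], [0, 0.35, 0.1, 0, 0, 0], [0, 0.35, 0.2, 0, 0, 0], [0, 0.35, 0.2, 0, 0, 0], [0, 0.35, 0.2, 0, 0, 0], [0, 0.35, 0.2, 0, 0, 0]],
  ],
)

```text
time: 16.22
tcp_pos: [0.4458, 0.2999, 0.087]
ee_rot: [0.0, 1.0, -0.0, 0.0]
wrist_force: [-0.3, 1.2, -0.3]
gripper_width: 0.997
grip_force: 0.0
```

```bash
cat > b.py <<'E'
from h import *
from cell import sensors
import sys
np.set_printoptions(precision=4,suppress=True)
s=sensors.sense(); t=s["tcp_pos"];print(t,s["time"],s["ee_rot"])
p=shot("wrist",sys.argv[1]); C=cloud(p)
g=p["im"].astype(int); v,u=np.indices(g.shape[:2]); a=proj(p,[.4426,.304,.019]);print(a)
m=(g.max(2)<110)&(g[...,0]-g[...,2]>8)&(np.hypot(u-a[0],v-a[1])<90)
for z in(.012,.019): print(z,ell(p,m,z))
print("top z",np.percentile(C[m][:,2],[10,50,90]))
k=int(a[0]),int(a[1]); print(g[k[1]-60:k[1]+61:8,k[0]-60:k[0]+61:8].sum(2))
E
python3 b.py w13
```

```text
[0.4458 0.2999 0.087 ] 16.2167 [ 0.      1.     -0.0003  0.    ]
[327.8501 250.18  ]
0.012 (array([ 0.446 ,  0.303 , 41.9808, 42.9682]), array([ 289,  214,   75,   74, 3918], dtype=int32))
0.019 (array([ 0.4436,  0.3028, 40.6367, 41.5924]), array([ 289,  214,   75,   74, 3918], dtype=int32))
top z [0.0047 0.0197 0.0206]
[[218 215 219 214 223 216 217 218 214 286 492 493 494 497 489 490]
 [218 227 213 213 219 219 223 219 214 219 224 228 495 492 462 461]
 [220 219 220 220 218 217 211 221 219 221 226 218 229 277 215 218]
 [209 216 215 219 226 213 206 115 152 216 218 217 215 225 218 219]
 [214 221 209 218 204  34  51  20  40  15  33 220 219 221 224 223]
 [216 216 219 217  29  18  53  51  16  21  36  67 494 229 223 216]
 [210 217 213 114  48  28  38  50  50  30  42  33 317 223 215 225]
 [216 218 217  44  47  23 138 213 213  38  22  44 195 220 221 464]
 [221 220 217  10  29  33  21 144  82  40  52  39 341 492 486 495]
 [223 214 221  80  26  26  44  16  36  20  34  25 452 487 492 497]
 [211 218 216 202  30  54  17  30  87 100 115 115 491 491 498 497]
 [213 235 231 439 424  41  32  62 122  99 116 483 489 487 493 495]
 [474 474 475 477 476 476 317 192 193 435 489 483 489 489 494 494]
 [474 474 477 474 478 479 481 476 478 485 485 486 491 490 495 493]
 [474 471 474 472 481 473 475 479 478 483 482 491 491 487 495 496]
 [473 467 476 470 473 478 478 478 480 483 485 485 483 492 490 492]]
```

Request:
play_rows(
  motion=[
    [[0.01, 0.025, 0.25, 0, 0, 0], [0.01, 0.025, 0.45, 0, 0, 0], [0.01, 0.025, 0.57, 0, 0, 0], [0.01, 0.025, 0.615, 0, 0, 0], [0.01, 0.025, 0.615, 0, 0, 0], [0.01, 0.025, 0.615, 0, 0, 0], [0.01, 0.025, 0.615, 0, 0, 0]],
  ],
  jaw=0.7,
)

```text
time: 16.85
tcp_pos: [0.4451, 0.3045, 0.0145]
ee_rot: [-0.0, 1.0, 0.001, 0.001]
wrist_force: [-0.1, -0.1, -0.1]
gripper_width: 0.702
grip_force: 0.0
```

Request:
play_rows(
  motion=[
    [[0, 0, 0, 0, 0, 0], [0, 0, 0, 0, 0, 0], [0, 0, 0, 0, 0, 0], [0, 0, 0, 0, 0, 0], [0, 0, 0, 0, 0, 0], [0, 0, 0, 0, 0, 0]],
  ],
  jaw=0.35,
)

```text
time: 17.35
tcp_pos: [0.445, 0.3049, 0.0147]
ee_rot: [-0.001, 1.0, 0.001, 0.001]
wrist_force: [-1.9, 0.6, 5.4]
gripper_width: 0.434
grip_force: 59.4
```

Request:
play_rows(
  motion=[
    [[0, 0, -0.1, 0, 0, 0], [0, 0, -0.3, 0, 0, 0], [0, 0, -0.6, 0, 0, 0], [0, 0, -0.87, 0, 0, 0], [0, 0, -0.87, 0, 0, 0], [0, 0, -0.87, 0, 0, 0], [0, 0, -0.87, 0, 0, 0]],
  ],
)

```text
time: 17.93
tcp_pos: [0.4438, 0.3037, 0.1173]
ee_rot: [-0.0, 1.0, 0.0, -0.0]
wrist_force: [-0.6, -0.5, -2.2]
gripper_width: 0.438
grip_force: 60.1
```

```bash
python3 - <<'E'
from h import *
from cell import sensors
np.set_printoptions(precision=4,suppress=True)
s=sensors.sense(); t=s["tcp_pos"];print(t,s["time"],s["ee_rot"],s["gripper_width"])
p=shot("wrist","w14"); C=cloud(p); zt=t[2]-.0147+.019
g=p["im"].astype(int); v,u=np.indices(g.shape[:2]); a=proj(p,[*t[:2],zt]);print(a)
m=(g.max(2)<110)&(g[...,0]-g[...,2]>8)&(np.hypot(u-a[0],v-a[1])<75)
for z in(zt-.0035,zt): print(z,ell(p,m,z))
X=C[m]; X=X[abs(X[:,2]-zt)<.006]; A=np.c_[X[:,:2]-t[:2],np.ones(len(X))]; f=np.linalg.lstsq(A,X[:,2],rcond=None)[0]; print("tilt",f,zt,len(X))
h=(g.max(2)>60)&(np.hypot(u-a[0],v-a[1])<22); print(h.sum(),u[h].mean(),v[h].mean(),[plane(p,(u[h].mean(),v[h].mean()),zt-k) for k in(0,.0095,.019)])
cv2.imwrite("pics/w14c.png",cv2.resize(p["im"][220:400,200:440,::-1],None,fx=3,fy=3))
E
```

```text
[0.4438 0.3037 0.1173] 17.9333 [-0.0003  1.      0.0002 -0.0002] 0.4378725920622501
[321.3428 318.8834]
0.1181123335330464 (array([ 0.4438,  0.3024, 40.0484, 44.0937]), array([ 267,  261,  103,  103, 8137], dtype=int32))
0.1216123335330464 (array([ 0.442 ,  0.3024, 39.0669, 43.013 ]), array([ 267,  261,  103,  103, 8137], dtype=int32))
tilt [ 0.0109 -0.0008  0.1218] 0.1216123335330464 7690
316 318.12025316455697 306.07278481012656 [array([0.4384, 0.3025, 0.1216]), array([0.4431, 0.3025, 0.1121]), array([0.4478, 0.3025, 0.1026])]
```

The bush is held level and centred. Carry it to the stud.

Request:
play_rows(
  motion=[
    [[-0.1, -0.3, 0, 0, 0, 0], [-0.22, -0.65, 0, 0, 0, 0], [-0.33, -1, 0, 0, 0, 0], [-0.33, -1, 0, 0, 0, 0]],
  ],
)

```text
time: 18.32
tcp_pos: [0.4837, 0.1786, 0.116]
ee_rot: [0.001, 1.0, -0.002, -0.001]
wrist_force: [-0.7, 0.0, -0.6]
gripper_width: 0.438
grip_force: 60.2
```

Request:
play_rows(
  motion=[
    [[-0.1, -0.3, 0, 0, 0, 0], [-0.22, -0.65, 0, 0, 0, 0], [-0.33, -1, 0, 0, 0, 0], [-0.33, -1, 0, 0, 0, 0]],
  ],
)

```text
time: 18.65
tcp_pos: [0.5236, 0.0586, 0.116]
ee_rot: [0.002, 1.0, -0.001, -0.001]
wrist_force: [0.4, 0.8, -0.8]
gripper_width: 0.437
grip_force: 60.3
```

Request:
play_rows(
  motion=[
    [[-0.1, -0.3, 0, 0, 0, 0], [-0.22, -0.65, 0, 0, 0, 0], [-0.33, -1, 0, 0, 0, 0], [-0.33, -1, 0, 0, 0, 0], [-0.33, -1, 0, 0, 0, 0]],
  ],
)

```text
time: 19.07
tcp_pos: [0.5627, -0.0586, 0.1156]
ee_rot: [0.002, 1.0, -0.0, -0.002]
wrist_force: [0.1, 1.0, -0.3]
gripper_width: 0.435
grip_force: 60.3
```

Request:
play_rows(
  motion=[
    [[-0.01, -0.2, 0, 0, 0, 0], [-0.01, -0.375, 0, 0, 0, 0], [-0.01, -0.375, 0.1, 0, 0, 0], [-0.01, -0.375, 0.2, 0, 0, 0], [-0.01, -0.375, 0.24, 0, 0, 0], [-0.01, -0.375, 0.24, 0, 0, 0], [-0.01, -0.375, 0.24, 0, 0, 0]],
  ],
)

```text
time: 19.65
tcp_pos: [0.5642, -0.1003, 0.0883]
ee_rot: [-0.001, 1.0, -0.0, -0.001]
wrist_force: [-0.2, 0.1, 0.8]
gripper_width: 0.434
grip_force: 60.4
```

```bash
python3 - <<'E'
from h import *
from cell import sensors
np.set_printoptions(precision=4,suppress=True)
s=sensors.sense(); t=s["tcp_pos"];print(t,s["time"],s["ee_rot"],s["gripper_width"])
p=shot("wrist","w15"); zt=t[2]+.0043
g=p["im"].astype(int); v,u=np.indices(g.shape[:2])
a=(318.1,306)
h=(g.max(2)>45)&(np.hypot(u-a[0],v-a[1])<26); print(h.sum(),u[h].mean(),v[h].mean(),v[h].min(),v[h].max(),u[h].min(),u[h].max())
print("stud tip exp",proj(p,[.564,-.1024,.06]))
print(g[284:326:2,300:338:2].max(2))
m=(g[...,0]-g[...,2]>18)&(v<300)&(abs(u-318)<100); print("choke visible u-range",u[m].min(),u[m].max(),v[m].min())
E
```

```text
[ 0.5642 -0.1003  0.0883] 19.65 [-0.0009  1.     -0.0001 -0.0006] 0.43434725561213117
276 319.5507246376812 306.32608695652175 299 314 305 333
stud tip exp [316.4053 284.2212]
[[ 28  40  34  37  35  40  35  36  37  34  33  34  41  40  38  36  38  37
   34]
 [ 37  36  33  39  36  35  37  34  33  37  38  41  38  37  34  40  36  35
   37]
 [ 40  36  34  35  39  37  37  34  39  40  40  37  33  38  36  34  40  39
   39]
 [ 34  40  36  35  41  35  39  37  43  38  37  39  39  41  40  39  36  33
   35]
 [ 38  33  38  37  36  37  35  34  37  39  40  40  38  41  36  35  39  34
   36]
 [ 37  36  34  40  37  35  39  41  38  34  39  38  40  37  37  34  39  37
   40]
 [ 34  35  38  43  32  40  36  39  37  37  40  34  32  39  39  40  36  33
   37]
 [ 38  39  33  36  33  40  34  37  38  35  34  34  35  34  33  32  35  40
   40]
 [ 34  41  39  43  38  37  40  40  50  58  47  54  66  42  39  40  36  41
   35]
 [ 38  38  32  36  37  51  63  47  61  74  67 109 138  85  46  47  35  37
   37]
 [ 40  37  37  40  37  67  80  54  67  83  74 110 155 117  66  96  63  35
   38]
 [ 36  35  40  42  46  72  98  75  99 134  94  92 152 127  69 103  77  33
   39]
 [ 33  25  29  37  62  98 101  66 117 153 105  78 144 141  71  54  39  32
   36]
 [ 36  36  33  32  56 115 110  59 115 153 102  70 125 130  58  34  31  32
   32]
 [ 30  35  30  27  34  49  52  37  84 116  89  50  63  52  34  29  35  32
   31]
 [ 26  31  30  30  29  32  27  28  40  45  40  32  37  29  31  31  30  29
   30]
 [ 34  32  31  33  29  28  29  34  32  32  35  35  31  26  30  25  28  24
   28]
 [ 34  34  30  37  35  31  33  34  35  31  32  33  35  34  34  32  33  32
   30]
 [ 29  32  28  36  31  31  29  32  35  36  28  32  29  28  29  29  33  33
   36]
 [ 37  30  31  31  27  33  29  33  38  33  29  32  30  33  27  35  35  31
   34]
 [ 41  33  32  26  32  32  24  33  30  31  30  31  33  30  31  34  27  29
   32]]
choke visible u-range 263 370 207
```

Request:
play_rows(
  motion=[
    [[0, -0.007, 0, 0, 0, 0], [0, -0.007, 0.05, 0, 0, 0], [0, -0.007, 0.1, 0, 0, 0], [0, -0.007, 0.14, 0, 0, 0], [0, -0.007, 0.18, 0, 0, 0], [0, -0.007, 0.22, 0, 0, 0], [0, -0.007, 0.22, 0, 0, 0]],
  ],
)

```text
time: 20.28
tcp_pos: [0.5636, -0.1019, 0.0608]
ee_rot: [-0.0, 1.0, 0.0, -0.001]
wrist_force: [-0.2, 0.4, -0.1]
gripper_width: 0.438
grip_force: 60.4
```

```bash
python3 - <<'E'
from h import *
from cell import sensors
np.set_printoptions(precision=4,suppress=True)
s=sensors.sense(); t=s["tcp_pos"];print(t,s["time"],s["ee_rot"],s["wrist_force"])
p=shot("wrist","w16")
cv2.imwrite("pics/w16c.png",cv2.resize(p["im"][200:380,200:440,::-1],None,fx=3,fy=3,interpolation=cv2.INTER_CUBIC))
g=p["im"].astype(int); v,u=np.indices(g.shape[:2])
print(g[284:328:3,300:338:2].max(2))
E
```

```text
[ 0.5636 -0.1019  0.0608] 20.2833 [-0.0002  1.      0.0001 -0.0012] [-0.172   0.3779 -0.1256]
[[40 37 43 39 40 36 43 40 43 38 41 35 41 39 35 41 36 38 35]
 [39 37 43 37 38 39 39 38 35 40 36 37 41 37 41 35 43 37 41]
 [38 38 35 38 38 39 39 42 35 44 41 43 39 41 37 39 39 43 35]
 [38 37 38 37 39 42 37 39 39 38 38 37 38 42 40 35 41 40 40]
 [39 40 41 37 41 40 40 40 37 41 36 41 40 41 38 42 41 37 39]
 [42 39 41 37 40 44 40 42 46 45 44 41 39 42 37 40 43 38 41]
 [41 39 41 36 46 63 70 75 78 77 74 73 67 59 48 42 36 39 37]
 [39 35 44 59 61 70 76 79 80 78 76 78 73 75 71 64 44 41 30]
 [41 37 30 45 58 69 74 74 78 78 77 76 75 75 69 55 32 31 35]
 [33 35 29 30 35 50 65 76 79 81 80 78 75 70 54 36 32 29 34]
 [35 34 30 36 33 33 43 61 79 82 83 84 72 46 35 28 29 33 33]
 [33 30 24 28 31 35 35 36 59 73 76 69 44 32 33 36 32 28 34]
 [37 34 32 35 29 32 30 34 37 38 34 37 29 30 31 28 34 29 38]
 [39 36 28 32 30 28 35 31 34 35 35 32 31 29 37 28 33 35 37]
 [39 39 34 34 32 32 33 36 36 36 32 33 31 32 31 37 35 35 39]]
```

The stud tip shows centred in the bush hole at about (319,313), so I'll lower on.

Request:
play_rows(
  motion=[
    [[0, 0, 0.02, 0, 0, 0], [0, 0, 0.04, 0, 0, 0], [0, 0, 0.06, 0, 0, 0], [0, 0, 0.06, 0, 0, 0]],
  ],
)

```text
time: 20.67
tcp_pos: [0.5641, -0.1019, 0.0545]
ee_rot: [-0.0, 1.0, 0.0, -0.0]
wrist_force: [-0.7, 1.0, -0.9]
gripper_width: 0.437
grip_force: 60.4
```

Request:
play_rows(
  motion=[
    [[0, 0, 0.02, 0, 0, 0], [0, 0, 0.04, 0, 0, 0], [0, 0, 0.06, 0, 0, 0], [0, 0, 0.06, 0, 0, 0]],
  ],
)

```text
time: 21.0
tcp_pos: [0.564, -0.1019, 0.0471]
ee_rot: [-0.0, 1.0, 0.0, -0.001]
wrist_force: [0.4, -0.1, -1.2]
gripper_width: 0.439
grip_force: 60.4
```

Spigot is inside the choke without force (bottom ≈ 0.032). Creep.

Request:
play_rows(
  motion=[
    [[0, 0, 0.008, 0, 0, 0], [0, 0, 0.016, 0, 0, 0], [0, 0, 0.016, 0, 0, 0]],
  ],
)

```text
time: 21.25
tcp_pos: [0.5643, -0.1019, 0.0457]
ee_rot: [-0.0, 1.0, 0.0, -0.0]
wrist_force: [0.3, 0.2, -0.7]
gripper_width: 0.434
grip_force: 60.4
```

Request:
play_rows(
  motion=[
    [[0, 0, 0.005, 0, 0, 0], [0, 0, 0.01, 0, 0, 0], [0, 0, 0.01, 0, 0, 0]],
  ],
)

```text
time: 21.5
tcp_pos: [0.5644, -0.1019, 0.0446]
ee_rot: [-0.0, 1.0, 0.0, -0.0]
wrist_force: [0.1, 0.1, 0.1]
gripper_width: 0.438
grip_force: 60.4
```

Request:
play_rows(
  motion=[
    [[0, 0, 0.005, 0, 0, 0], [0, 0, 0.01, 0, 0, 0], [0, 0, 0.01, 0, 0, 0]],
  ],
)

```text
time: 21.75
tcp_pos: [0.5647, -0.102, 0.0438]
ee_rot: [-0.0, 1.0, -0.0, 0.0]
wrist_force: [-0.5, -0.3, 1.5]
gripper_width: 0.435
grip_force: 60.8
```

Light contact at seated height. Release.

Request:
play_rows(
  motion=[
    [[0, 0, 0, 0, 0, 0], [0, 0, 0, 0, 0, 0], [0, 0, 0, 0, 0, 0], [0, 0, 0, 0, 0, 0], [0, 0, 0, 0, 0, 0], [0, 0, -0.2, 0, 0, 0], [0, 0, -0.5, 0, 0, 0], [0, 0, -0.6, 0, 0, 0], [0, 0, -0.6, 0, 0, 0], [0, 0, -0.6, 0, 0, 0]],
  ],
  jaw=1,
)

```text
time: 22.58
tcp_pos: [0.5649, -0.1018, 0.1163]
ee_rot: [-0.0, 1.0, 0.0, 0.001]
wrist_force: [-0.9, -0.2, -0.4]
gripper_width: 0.997
grip_force: 0.0
```

```bash
python3 - <<'E'
from h import *
from cell import sensors
np.set_printoptions(precision=4,suppress=True)
s=sensors.sense(); t=s["tcp_pos"];print(t,s["time"])
p=shot("wrist","w17"); C=cloud(p)
g=p["im"].astype(int); v,u=np.indices(g.shape[:2])
m=(np.hypot(C[...,0]-.564,C[...,1]+.1024)<.0195)&(np.hypot(C[...,0]-.564,C[...,1]+.1024)>.012)
X=C[m];X=X[abs(X[:,2]-.049)<.008];A=np.c_[X[:,:2]-[.564,-.102],np.ones(len(X))]
for _ in range(5):
    f=np.linalg.lstsq(A,X[:,2],rcond=None)[0]; k=abs(X[:,2]-A@f)<.0015; X,A=X[k],A[k]
print("bush top tilt,z",f,len(X),np.std(X[:,2]))
m=(C[...,2]>.045)&(C[...,2]<.053)&(np.hypot(C[...,0]-.564,C[...,1]+.1024)<.028)
print(ell(p,m,.0485))
E
```

```text
[ 0.5649 -0.1018  0.1163] 22.5833
bush top tilt,z [-0.0015  0.0016  0.049 ] 2282 0.0005784447205386235
(array([ 0.5633, -0.1035, 40.8152, 41.6671]), array([ 280,  216,   76,   73, 3866], dtype=int32))
```

The bush top is at 0.049 m and level, so it is seated. Now the clamp plate, with the gripper turned 25° so the finger stays clear of the tweezers.

Request:
play_rows(
  motion=[
    [[0, -0.3, 0, 0, 0, 0], [0, -0.65, 0, 0, 0, 0], [0, -1, 0, 0, 0, 0], [0, -1, 0, 0, 0, 0]],
  ],
)

```text
time: 22.97
tcp_pos: [0.5629, -0.2276, 0.1136]
ee_rot: [0.002, 1.0, -0.0, -0.002]
wrist_force: [-0.0, 1.3, 0.5]
gripper_width: 1.005
grip_force: 0.0
```

Request:
play_rows(
  motion=[
    [[0, -0.3, 0, 0, 0, -0.07], [-0.02, -0.65, 0, 0, 0, -0.14], [-0.05, -1, 0, 0, 0, -0.21], [-0.05, -1.0, 0, 0, 0, -0.278], [-0.05, -1.0, 0, 0, 0, -0.278], [-0.05, -1.0, 0, 0, 0, -0.278], [-0.05, -1.0, 0, 0, 0, -0.278]],
  ],
)

```text
time: 23.55
tcp_pos: [0.5703, -0.3409, 0.1147]
ee_rot: [-0.216, 0.976, 0.001, -0.001]
wrist_force: [0.0, 0.8, -0.0]
gripper_width: 0.999
grip_force: 0.0
```

```bash
cat > pl.py <<'E'
from h import *
from cell import sensors
import sys
np.set_printoptions(precision=4,suppress=True)
s=sensors.sense(); t=s["tcp_pos"];M=Rt.from_quat(s["ee_rot"]).as_matrix();print(t,s["time"],s["joint_positions"],M.round(3))
p=shot("wrist",sys.argv[1]); C=cloud(p)
g=p["im"].astype(int); v,u=np.indices(g.shape[:2]); a=proj(p,[.57,-.346,.005]);print(a)
m=(abs(g.max(2)-g.min(2))<25)&(g.max(2)<160)&(g.max(2)>95)&(np.hypot(u-a[0],v-a[1])<70)
e=ell(p,m,.003);print(e, "tool delta",M.T@(np.array([*e[0][:2],0])-[t[0],t[1],0]))
print(ell(p,(g.max(2)<90)&(np.hypot(u-a[0],v-a[1])<22),.003))
cv2.imwrite("pics/pl.png",p["im"][:,:,::-1]); print("tweezer tip",proj(p,[.597,-.313,.01]))
E
python3 pl.py w18
```

```text
[ 0.5703 -0.3409  0.1147] 23.55 [-0.3044  0.5327  0.2289 -0.0004 -1.2685 -0.831 ] [[-0.907 -0.422 -0.001]
 [-0.422  0.907  0.001]
 [ 0.001  0.001 -1.   ]]
[313.1962 231.7046]
(array([ 0.5985, -0.3467,  7.9423, 70.3745]), array([244, 230,  86,  71, 481], dtype=int32)) tool delta [-0.0231 -0.0171 -0.    ]
(array([ 0.5707, -0.3457, 28.1154, 29.2343]), array([ 292,  210,   44,   44, 1523], dtype=int32))
tweezer tip [341.269  289.5226]
```

View pics/pl.png

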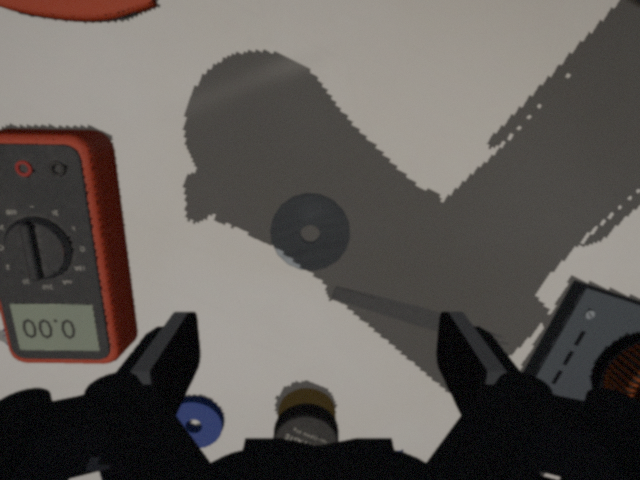

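The plate is at (310.5,231.5) with its hole at (310.5,233). The tweezers' tip at (330,292) is clear of both finger paths.

```bash
python3 - <<'E'
from h import *
np.set_printoptions(precision=4,suppress=True)
p=load("w18"); t=np.array([.5703,-.3409,0]); M=np.array([[-.907,-.422,-.001],[-.422,.907,.001],[0,0,-1]])
for uv,z in (((310.5,231.5),.004),((310.5,233),.004)):
    X=plane(p,uv,z); print(X,M.T@(X-t))
q=load("w1"); print(plane(q,(338.3,378.5),.004), "w1/w18 tri",tri((p,(310.5,232.5)),(q,(338.3,379.5))))
E
```

```text
[ 0.5709 -0.3475  0.004 ] [ 0.0023 -0.0063 -0.004 ]
[ 0.5718 -0.3471  0.004 ] [ 0.0013 -0.0063 -0.004 ]
[ 0.5712 -0.3472  0.004 ] w1/w18 tri [ 0.5711 -0.3474  0.0055]
```

Request:
play_rows(
  motion=[
    [[0.015, -0.042, 0.3, 0, 0, 0], [0.015, -0.042, 0.6, 0, 0, 0], [0.015, -0.042, 0.8, 0, 0, 0], [0.015, -0.042, 0.9, 0, 0, 0], [0.015, -0.042, 0.95, 0, 0, 0], [0.015, -0.042, 0.968, 0, 0, 0], [0.015, -0.042, 0.968, 0, 0, 0], [0.015, -0.042, 0.968, 0, 0, 0]],
  ],
  jaw=0.8,
)

```text
time: 24.27
tcp_pos: [0.5724, -0.3476, 0.0014]
ee_rot: [-0.217, 0.976, -0.001, 0.001]
wrist_force: [0.6, -0.8, 0.3]
gripper_width: 0.801
grip_force: 0.0
```

Request:
play_rows(
  motion=[
    [[0, 0, 0, 0, 0, 0], [0, 0, 0, 0, 0, 0], [0, 0, 0, 0, 0, 0], [0, 0, 0, 0, 0, 0], [0, 0, 0, 0, 0, 0], [0, 0, 0, 0, 0, 0]],
  ],
  jaw=0.45,
)

```text
time: 24.77
tcp_pos: [0.5741, -0.3498, 0.0036]
ee_rot: [-0.217, 0.976, -0.003, 0.003]
wrist_force: [0.7, -3.6, 8.6]
gripper_width: 0.454
grip_force: 9.7
```

The fingers rode over the plate's edge because I was about 3 mm too high. I'll reopen, rise and remeasure.

Request:
play_rows(
  motion=[
    [[0, 0, -0.05, 0, 0, 0], [0, 0, -0.1, 0, 0, 0], [0, 0, -0.25, 0, 0, 0], [0, 0, -0.5, 0, 0, 0], [0, 0, -0.5, 0, 0, 0], [0, 0, -0.5, 0, 0, 0], [0, 0, -0.5, 0, 0, 0]],
  ],
  jaw=0.8,
)

```text
time: 25.35
tcp_pos: [0.571, -0.3469, 0.0596]
ee_rot: [-0.217, 0.976, 0.0, 0.0]
wrist_force: [-0.0, -0.3, -0.8]
gripper_width: 0.798
grip_force: 0.0
```

```bash
python3 - <<'E'
from h import *
from cell import sensors
np.set_printoptions(precision=4,suppress=True)
s=sensors.sense(); t=s["tcp_pos"];M=Rt.from_quat(s["ee_rot"]).as_matrix();print(t,s["time"],s["ee_rot"],s["gripper_width"])
p=shot("wrist","w19"); C=cloud(p); g=p["im"].astype(int); v,u=np.indices(g.shape[:2])
a=proj(p,[.5711,-.3474,.004]);print(a)
m=(C[...,2]>.0035)&(C[...,2]<.014)&(np.hypot(C[...,0]-.571,C[...,1]+.3474)<.036)
e=ell(p,m,.005); print(e, M.T@(np.array([*e[0][:2],0])-[t[0],t[1],0]))
X=C[m]; print(X.mean(0),np.percentile(X[:,2],[10,50,90]))
A=np.c_[X[:,:2]-[.571,-.3474],np.ones(len(X))]; print(np.linalg.lstsq(A,X[:,2],rcond=None)[0])
print(g[int(a[1])-50:int(a[1])+51:6,int(a[0])-60:int(a[0])+61:6].max(2))
E
```

```text
[ 0.571  -0.3469  0.0596] 25.35 [-0.2169  0.9762  0.0002  0.0002] 0.7976758275566762
[319.9202 264.5787]
(array([ 0.5712, -0.346 , 50.9502, 51.2949]), array([ 273,  218,  100,   94, 6881], dtype=int32)) [-0.0006  0.0008  0.    ]
[ 0.57   -0.3466  0.0064] [0.0051 0.0061 0.0085]
[0.0022 0.0021 0.0064]
[[ 74  79  78  79  76  77  78  74  74  75  76  75  78  75  77  75  77  78
   75  77  76]
 [ 75  75  74  77  75  75  77  72  61  51  49  52  50  51  73  76  76  78
   75  77  77]
 [ 74  75  75  77  77  76  58  54  57  55  56  57  57  54  55  52  76  78
   79  76  75]
 [ 75  78  76  76  75  49  55  51  53  54  56  55  59  56  51  55  53  76
   77  76  73]
 [ 76  75  78  74  56  55  53  55  53  53  57  57  55  57  57  54  52  54
   77  78  75]
 [ 78  75  74  73  53  56  55  51  57  58  65  61  57  55  55  51  56  51
   64  74  79]
 [ 74  76  76  53  51  57  54  53  57  60  59  60  54  57  54  54  57  57
   53  78  75]
 [ 76  72  74  49  54  53  53  53  54  57  56  58  53  53  55  54  55  54
   54  72  79]
 [ 76  78  75  54  52  51  54  55  55  67  77  80  77  55  53  52  55  53
   54  75  75]
 [ 76  73  76  56  56  53  53  52  49  72  79  79  75  54  51  56  54  50
   54  68  73]
 [ 75  76  75  54  54  52  53  55  53  47  73  73  48  53  54  56  55  51
   49  75  77]
 [ 77  76  74  53  54  55  54  52  54  56  51  46  55  51  51  49  52  52
   50  77  77]
 [165 152  77 100  51  54  54  53  52  49  54  51  49  49  52  50  54  53
   60  72  76]
 [164 164 164 162  74  54  55  47  52  48  54  53  53  54  52  55  56  49
   76  74  76]
 [166 165 165 165 164  84  51  53  55  52  54  54  51  49  50  53  51  72
   77  76  76]
 [164 167 164 164 166 163 112  53  52  52  55  54  48  48  52  62  75  77
   75  77  74]
 [164 165 165 165 166 164 166 164  72  57  54  53  55  68  74  74  76  76
   75  74  75]]
```

Request:
play_rows(
  motion=[
    [[-0.003, 0.015, 0.25, 0, 0, 0], [-0.003, 0.015, 0.42, 0, 0, 0], [-0.003, 0.015, 0.5, 0, 0, 0], [-0.003, 0.015, 0.522, 0, 0, 0], [-0.003, 0.015, 0.522, 0, 0, 0], [-0.003, 0.015, 0.522, 0, 0, 0], [-0.003, 0.015, 0.522, 0, 0, 0]],
  ],
  jaw=0.72,
)

```text
time: 25.98
tcp_pos: [0.571, -0.3457, -0.0028]
ee_rot: [-0.217, 0.976, -0.0, 0.0]
wrist_force: [-0.0, -0.3, -0.4]
gripper_width: 0.722
grip_force: 0.0
```

Request:
play_rows(
  motion=[
    [[0, 0, 0, 0, 0, 0], [0, 0, 0, 0, 0, 0], [0, 0, 0, 0, 0, 0]],
  ],
  jaw=0.63,
)

```text
time: 26.23
tcp_pos: [0.5708, -0.3456, -0.003]
ee_rot: [-0.217, 0.976, -0.0, 0.0]
wrist_force: [0.1, 0.2, -1.2]
gripper_width: 0.628
grip_force: 0.0
```

Request:
play_rows(
  motion=[
    [[0, 0, 0, 0, 0, 0], [0, 0, 0, 0, 0, 0], [0, 0, 0, 0, 0, 0], [0, 0, 0, 0, 0, 0], [0, 0, 0, 0, 0, 0]],
  ],
  jaw=0.45,
)

```text
time: 26.65
tcp_pos: [0.5713, -0.346, -0.0022]
ee_rot: [-0.217, 0.976, -0.001, 0.001]
wrist_force: [-0.8, -1.0, 6.4]
gripper_width: 0.558
grip_force: 61.0
```

Gripped. Lift and check.

Request:
play_rows(
  motion=[
    [[0, 0, -0.1, 0, 0, 0], [0, 0, -0.3, 0, 0, 0], [0, 0, -0.6, 0, 0, 0], [0, 0, -0.9, 0, 0, 0], [0, 0, -0.95, 0, 0, 0.07], [0, 0, -0.95, 0, 0, 0.14], [0, 0, -0.95, 0, 0, 0.21], [0, 0, -0.95, 0, 0, 0.278], [0, 0, -0.95, 0, 0, 0.278], [0, 0, -0.95, 0, 0, 0.278]],
  ],
)

```text
time: 27.48
tcp_pos: [0.5705, -0.3453, 0.1108]
ee_rot: [-0.002, 1.0, 0.0, -0.0]
wrist_force: [-0.0, -0.3, -1.0]
gripper_width: 0.559
grip_force: 61.8
```

```bash
cat > hp.py <<'E'
from h import *
from cell import sensors
import sys
np.set_printoptions(precision=4,suppress=True)
s=sensors.sense(); t=s["tcp_pos"];print(t,s["time"],s["ee_rot"],s["gripper_width"],s["wrist_force"])
p=shot("wrist",sys.argv[1]); C=cloud(p); g=p["im"].astype(int); v,u=np.indices(g.shape[:2])
zp=t[2]+.0022+.005
m=(abs(C[...,2]-zp)<.007)&(np.hypot(C[...,0]-t[0],C[...,1]-t[1])<.025)
X=C[m];A=np.c_[X[:,:2]-t[:2],np.ones(len(X))]
for _ in range(5):
    f=np.linalg.lstsq(A,X[:,2],rcond=None)[0]; k=abs(X[:,2]-A@f)<.0025; X,A=X[k],A[k]
print("tilt",f,zp,len(X))
a=proj(p,[*t[:2],zp]); print(a)
# hole: depth much beyond the plate
h=((C[...,2]<zp-.012)|(p["d"]==0))&(np.hypot(u-a[0],v-a[1])<30); print("hole px",h.sum(),u[h].mean(),v[h].mean(),v[h].min(),v[h].max(),plane(p,(u[h].mean(),v[h].mean()),zp-.0015)-t)
print(g[int(a[1])-30:int(a[1])+31:4,int(a[0])-28:int(a[0])+28:3].max(2))
E
python3 hp.py w20
```

```text
[ 0.5705 -0.3453  0.1108] 27.4833 [-0.0019  1.      0.0002 -0.0002] 0.5591391189106429 [-0.0355 -0.3384 -0.9986]
tilt [ 0.0054 -0.0085  0.1189] 0.11796293056344087 11062
[321.4044 322.6358]
hole px 512 317.904296875 323.212890625 296 349 [ 0.0011 -0.0013  0.0057]
[[ 64  66  64  66  64  67  67  68  70  72  69  70  68  66  68  70  69  63
   66]
 [ 61  63  66  66  66  70  73  72  73  74  71  70  73  66  64  69  66  66
   65]
 [ 67  65  64  71  67  69  74  78  76  76  74  72  68  66  64  64  66  63
   66]
 [ 65  64  67  69  69  72  69  72  71  69  69  67  71  68  66  66  67  65
   68]
 [ 65  62  67  65  67  69  67  69  67  65  68  69  67  65  68  69  65  66
   67]
 [ 61  65  64  67  67  66  68  87 102  93  84  71  66  65  64  62  66  63
   65]
 [ 65  65  64  66  74 149 183 188 189 190 189 185 146  70  63  65  63  60
   65]
 [ 70  69  66  88 173 190 189 189 190 190 189 190 190 172  74  68  66  66
   67]
 [ 67  61  65 132 190 189 189 189 190 190 190 189 190 186  99  69  64  67
   65]
 [ 66  63  66  61 161 188 189 188 190 189 188 190 186 128  55  62  64  63
   62]
 [ 63  67  64  56  58 111 170 185 188 187 181 160  85  59  56  67  65  63
   61]
 [ 70  65  66  64  54  52  56  64  66  68  58  55  50  55  62  64  62  65
   66]
 [ 64  67  66  66  66  56  56  57  58  57  54  56  55  59  63  67  61  62
   62]
 [ 64  63  61  63  65  65  62  62  60  59  61  62  65  60  63  61  60  59
   61]
 [ 63  64  63  66  65  65  64  67  66  64  61  58  61  62  59  61  61  61
   65]
 [ 63  64  63  61  65  64  62  61  60  60  62  61  58  61  62  65  61  66
   59]]
```

The plate is held level, with its hole about 1 mm beyond the TCP in x. Carry it over.

Request:
play_rows(
  motion=[
    [[0.02, 0.3, 0, 0, 0, 0], [0.05, 0.65, 0, 0, 0, 0], [0.066, 1, 0, 0, 0, 0], [0.066, 1, 0, 0, 0, 0], [0.066, 1, 0, 0, 0, 0]],
  ],
)

```text
time: 27.95
tcp_pos: [0.5628, -0.2233, 0.1113]
ee_rot: [-0.003, 1.0, 0.0, 0.0]
wrist_force: [0.1, -0.2, -0.5]
gripper_width: 0.557
grip_force: 61.9
```

Request:
play_rows(
  motion=[
    [[0, 0.3, 0, 0, 0, 0], [0, 0.65, 0, 0, 0, 0], [0, 0.95, 0, 0, 0, 0], [0, 1, 0, 0, 0, 0], [0, 1, 0, 0, 0, 0], [0, 1, 0, 0, 0, 0]],
  ],
)

```text
time: 28.45
tcp_pos: [0.5628, -0.1061, 0.1108]
ee_rot: [-0.001, 1.0, -0.0, 0.0]
wrist_force: [-0.6, -0.8, -0.6]
gripper_width: 0.559
grip_force: 62.0
```

Request:
play_rows(
  motion=[
    [[0, 0.036, 0.1, 0, 0, 0], [0, 0.036, 0.2, 0, 0, 0], [0, 0.036, 0.3, 0, 0, 0], [0, 0.036, 0.36, 0, 0, 0], [0, 0.036, 0.36, 0, 0, 0], [0, 0.036, 0.36, 0, 0, 0]],
  ],
)

```text
time: 28.95
tcp_pos: [0.5625, -0.1023, 0.0674]
ee_rot: [0.0, 1.0, -0.0, -0.0]
wrist_force: [0.8, 0.1, -0.5]
gripper_width: 0.558
grip_force: 62.0
```

```bash
python3 hp.py w21; python3 - <<'E'
from h import *
p=load("w21"); print("tip exp",proj(p,[.564,-.1026,.06]))
E
```

```text
[ 0.5625 -0.1023  0.0674] 28.95 [ 0.0001  1.     -0.0002 -0.0003] 0.5581857098724867 [ 0.8293  0.121  -0.5336]
tilt [ 0.0042 -0.0092  0.0756] 0.07460497159931936 11053
[321.3874 322.665 ]
hole px 510 317.80980392156863 323.29607843137256 313 342 [ 0.0011 -0.0013  0.0057]
[[79 79 81 81 81 81 83 85 89 86 87 85 84 84 83 82 83 83 78]
 [85 83 82 84 82 87 89 93 91 93 89 86 85 85 82 82 78 81 77]
 [82 80 84 85 87 86 91 94 95 93 90 85 84 82 82 81 81 81 81]
 [83 82 84 82 86 88 86 90 87 89 84 86 85 81 81 81 83 80 82]
 [80 77 81 82 85 83 84 87 86 86 87 86 85 85 85 82 84 81 83]
 [80 83 80 83 83 83 84 79 74 78 79 84 82 81 81 80 83 79 81]
 [80 82 82 82 81 63 40 40 35 36 40 46 61 76 80 80 80 83 78]
 [82 83 86 76 47 32 35 37 39 34 35 38 37 48 78 82 83 82 82]
 [80 79 77 61 41 36 38 34 37 39 38 38 34 39 68 80 82 81 84]
 [78 80 76 67 49 41 38 41 37 35 39 38 44 56 70 78 81 77 77]
 [80 83 81 69 66 60 50 41 34 39 39 51 68 69 70 80 79 83 77]
 [81 80 83 75 70 72 71 70 67 68 67 71 66 66 75 78 83 81 78]
 [81 80 81 80 79 70 70 70 68 69 72 71 72 80 82 80 80 77 77]
 [79 82 78 78 81 80 81 78 77 75 77 82 79 80 81 73 77 74 74]
 [78 77 78 80 80 79 80 80 77 80 76 76 78 75 76 73 76 76 77]
 [79 78 79 76 76 75 74 76 73 76 76 75 75 75 75 77 78 78 78]]
tip exp [320.45105196 308.43338903]
```

Request:
play_rows(
  motion=[
    [[0, 0, 0.03, 0, 0, 0], [0, 0, 0.065, 0, 0, 0], [0, 0, 0.065, 0, 0, 0], [0, 0, 0.065, 0, 0, 0]],
  ],
)

```text
time: 29.33
tcp_pos: [0.5624, -0.1011, 0.0595]
ee_rot: [-0.0, 1.0, -0.0, -0.0]
wrist_force: [-0.3, -0.6, -0.3]
gripper_width: 0.562
grip_force: 62.0
```

```bash
python3 hp.py w22; python3 - <<'E'
from h import *
p=load("w22"); print("tip exp",proj(p,[.564,-.1026,.06]))
E
```

```text
[ 0.5624 -0.1011  0.0595] 29.3333 [-0.0005  1.     -0.     -0.0002] 0.5616272842832757 [-0.2775 -0.5511 -0.3219]
tilt [ 0.0054 -0.0086  0.0677] 0.0667418960668944 11049
[321.3981 322.633 ]
hole px 407 317.86240786240785 324.7985257985258 296 340 [ 0.0017 -0.0013  0.0057]
[[80 82 82 81 84 86 86 88 91 87 87 86 85 85 87 83 84 81 81]
 [81 82 83 85 86 85 89 90 91 91 91 89 86 85 87 83 81 82 83]
 [82 82 85 85 88 89 92 94 94 93 91 89 84 88 83 84 79 81 83]
 [85 82 82 85 88 89 91 92 92 88 85 86 85 84 85 86 83 86 82]
 [79 80 81 83 81 85 87 87 85 83 82 88 87 83 82 84 87 84 81]
 [81 81 82 86 84 82 84 81 83 81 85 83 81 83 84 83 83 81 78]
 [83 83 83 84 81 61 69 75 79 79 70 53 62 79 81 81 79 83 80]
 [85 84 85 77 50 38 39 67 80 76 44 37 41 53 78 83 84 85 82]
 [81 81 80 59 41 37 41 32 44 39 36 36 38 41 70 85 82 82 83]
 [81 78 77 69 46 40 41 38 44 37 36 38 37 59 70 82 81 80 81]
 [81 82 81 73 67 59 45 40 39 43 41 52 66 69 74 81 76 78 78]
 [81 85 83 78 72 68 72 68 69 69 73 70 67 68 79 84 82 80 81]
 [78 80 80 81 78 72 72 71 67 69 70 71 76 81 84 81 80 80 79]
 [79 81 80 79 79 81 80 76 76 74 80 81 82 79 80 76 74 74 75]
 [80 82 80 82 81 82 84 79 78 76 77 77 74 76 79 76 76 77 78]
 [80 79 78 79 78 78 75 79 75 79 78 79 78 76 76 76 79 80 81]]
tip exp [317.50535866 317.83480433]
```

The tip shows at about (317,320) and is centred in the hole, so I'll lower.

Request:
play_rows(
  motion=[
    [[-0.003, -0.003, 0.02, 0, 0, 0], [-0.003, -0.003, 0.04, 0, 0, 0], [-0.003, -0.003, 0.06, 0, 0, 0], [-0.003, -0.003, 0.06, 0, 0, 0]],
  ],
)

```text
time: 29.72
tcp_pos: [0.5625, -0.1015, 0.0518]
ee_rot: [-0.0, 1.0, 0.0, -0.001]
wrist_force: [-0.3, -0.3, -0.3]
gripper_width: 0.558
grip_force: 62.0
```

Request:
play_rows(
  motion=[
    [[0, 0, 0.01, 0, 0, 0], [0, 0, 0.025, 0, 0, 0], [0, 0, 0.035, 0, 0, 0], [0, 0, 0.035, 0, 0, 0]],
  ],
)

```text
time: 30.05
tcp_pos: [0.5627, -0.1015, 0.0479]
ee_rot: [-0.0, 1.0, 0.0, -0.0]
wrist_force: [-0.3, 0.2, -0.3]
gripper_width: 0.56
grip_force: 62.0
```

Request:
play_rows(
  motion=[
    [[0, 0, 0.005, 0, 0, 0], [0, 0, 0.01, 0, 0, 0], [0, 0, 0.01, 0, 0, 0]],
  ],
)

```text
time: 30.3
tcp_pos: [0.5629, -0.1015, 0.047]
ee_rot: [-0.0, 1.0, -0.0, -0.0]
wrist_force: [-0.2, 0.9, -1.0]
gripper_width: 0.56
grip_force: 62.0
```

Request:
play_rows(
  motion=[
    [[0, 0, 0.005, 0, 0, 0], [0, 0, 0.01, 0, 0, 0], [0, 0, 0.01, 0, 0, 0]],
  ],
)

```text
time: 30.55
tcp_pos: [0.563, -0.1015, 0.0459]
ee_rot: [-0.0, 1.0, -0.0, 0.0]
wrist_force: [0.1, -0.3, -0.1]
gripper_width: 0.56
grip_force: 62.1
```

Request:
play_rows(
  motion=[
    [[0, 0, 0.005, 0, 0, 0], [0, 0, 0.007, 0, 0, 0], [0, 0, 0.007, 0, 0, 0]],
  ],
)

```text
time: 30.8
tcp_pos: [0.5632, -0.1015, 0.0454]
ee_rot: [-0.0, 1.0, -0.0, 0.0]
wrist_force: [-1.0, 0.6, 2.2]
gripper_width: 0.565
grip_force: 62.3
```

Contact. Release and rise.

Request:
play_rows(
  motion=[
    [[0, 0, 0, 0, 0, 0], [0, 0, 0, 0, 0, 0], [0, 0, 0, 0, 0, 0], [0, 0, 0, 0, 0, 0], [0, 0, 0, 0, 0, 0], [0, 0, -0.2, 0, 0, 0], [0, 0, -0.5, 0, 0, 0], [0, 0, -0.7, 0, 0, 0], [0, 0, -0.7, 0, 0, 0], [0, 0, -0.7, 0, 0, 0]],
  ],
  jaw=1,
)

```text
time: 31.63
tcp_pos: [0.5639, -0.1014, 0.1308]
ee_rot: [-0.0, 1.0, 0.0, 0.002]
wrist_force: [-0.1, 0.3, -0.5]
gripper_width: 0.998
grip_force: 0.0
```

```bash
python3 - <<'E'
from h import *
from cell import sensors
np.set_printoptions(precision=4,suppress=True)
s=sensors.sense(); t=s["tcp_pos"];print(t,s["time"])
p=shot("wrist","w23"); C=cloud(p); R=np.hypot(C[...,0]-.5635,C[...,1]+.1026)
X=C[(R>.015)&(R<.024)];X=X[abs(X[:,2]-.054)<.01];A=np.c_[X[:,:2]-[.5635,-.1026],np.ones(len(X))]
for _ in range(5):
    f=np.linalg.lstsq(A,X[:,2],rcond=None)[0]; k=abs(X[:,2]-A@f)<.0015; X,A=X[k],A[k]
print("plate edge top tilt,z",f,len(X))
print(ell(p,(C[...,2]>.049)&(C[...,2]<.0605)&(R<.034),.0535))
E
```

```text
[ 0.5639 -0.1014  0.1308] 31.6333
plate edge top tilt,z [ 0.0005 -0.0007  0.0538] 3111
(array([ 0.5635, -0.1031, 50.7483, 51.5475]), array([ 273,  205,   90,   86, 5948], dtype=int32))
```

The plate's top edge is at 0.0538 m (0.0535 expected), level and centred, and the gripper is clear. Handing in.

```bash
python3 -c "
from cell import r
print(r.job_done())"
```

```text
the job is handed in; nothing more can be done
None
```

I stacked the cup, choke, bush and clamp plate on the stud, each measured level at its seated height, and handed the job in at about 32 s; it returned no verdict.

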